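# Draw the cover off the tool canister and fetch the awl

## Task

Get the red-handled awl out for lasting: draw the green cover straight up off the tool canister, slowly because its rubber ring clings to the holder inside, so that the holder stays standing on the bench, and set the cover down, mouth down and not dropped, on the cork mat. Then pull the red awl out of the holder, leaving the pale-handled tool in it, and lower it point first to the bottom of the steel cup before you let go. Leave the cup standing and everything else on the bench as it is.

Things in the scene. Friction and masses are not known exactly. Their poses are not given: they have to be found in the camera images.
- cover: Outer part: green round metal cover, 66 mm outside (69 at the mouth's bead), 60 inside, open below, flat top at 122 mm; on it a wooden knob from 122 to 152 mm, 29 mm across (24 in its lowest 10 mm). 140 g. Origin: centre of the mouth, z up. It starts down over the holder, its edge 12 mm above the bench; the tools inside reach 110 mm above that edge. Draw it straight up; any yaw.
- holder: Inner part, loose, 0.39-0.49 kg: steel cup 54 mm across, 66 tall, on a foot 68 across, 12 thick (all that shows at first). Origin: under its centre. A wooden insert, top at 62 mm, has a tool in each of two holes at x = +14 and -14 mm. A rubber ring 34 mm up drags on the cover for its first 22 mm of rise, 1.6 N + 0.11 N per mm/s: under 22 mm/s the holder stays down, over 50 it comes up.
- awl: The awl wanted, red handle, 106 mm long, 45 g, balanced about 57 mm from the point. Origin at the point, z towards the handle's end. Blade and brass ferrule (up to 8 mm across) to 46 mm, handle 14 to 16 mm across from 46 to 106 mm. Starts upright and loose in either hole of the holder, point down, handle from 62 to 122 mm above the bench; it must rise 46 mm to come out.
- creaser: The other tool, same sizes and origin as the awl but with a pale wooden handle, a dark ferrule and a blunt blade; it starts in the other hole, 28 mm from the awl, and stays there.
- mat: A square cork mat, 150 x 150 mm, 4 mm thick, fixed on the bench on one side of the canister. Origin: centre of its underside, x and y along its edges.
- cup: A steel cup standing loose on the bench on the other side of the canister: 57 mm outside, 47 mm inside diameter, 68 mm tall, floor 6 mm thick, 450 g. Origin: centre of the underside, z up. The awl finally leans in it against the rim, handle up.
- hammer: A hammer lying on the bench, about 240 mm long, its origin near the middle of its handle; to be left alone.
- pincers: Dark steel lasting pincers lying flat, about 205 mm long, origin near the pivot; to be left alone.
- wax_tin: A flat round tin with a blue lid, 70 mm across, 27 mm tall, origin under its centre; to be left alone.
- thread: A spool of yellow thread, 44 mm across, 54 mm tall, origin under its centre; to be left alone.
- tack_dish: A shallow steel dish with tacks, 100 mm across, 26 mm tall, origin under its centre; to be left alone.
- heel_block: A black shoe heel, 62 x 58 mm, 36 mm tall, origin under its centre; to be left alone.
Mind the look-alikes: they are no part of the job. Of the things like the cover, leave any that is blue or pink; of the rest the smaller one is meant.

How it is judged:
On the way, in this order (a step that is already met when the one before it is completed fails the run):
1. the cover has been drawn up clear of the tools in the holder (z of cover in the frame of holder above 0.115 m and contact force between the fingers and cover above 0.5 N), for 0.05 s.
2. the cover rests mouth down on the cork mat while still held (it is set down, not dropped) (x of cover in the frame of mat between -0.045 and 0.045 m and y of cover in the frame of mat between -0.045 and 0.045 m and z of cover in the frame of mat below 0.01 m and angle between cover's own z axis and vertical below 0.1 rad and contact force between cover and mat above 0.2 N and contact force between the fingers and cover above 0.5 N), for 0.05 s.
3. the cover stands on the mat, let go (x of cover in the frame of mat between -0.045 and 0.045 m and y of cover in the frame of mat between -0.045 and 0.045 m and z of cover in the frame of mat below 0.01 m and angle between cover's own z axis and vertical below 0.1 rad and contact force between the fingers and cover below 0.1 N), for 0.2 s.
4. the awl's point is within 16 mm of the cup's floor while the awl is still held (lowered, not dropped) (horizontal distance between awl and cup below 0.026 m and z of awl in the frame of cup between 0 and 0.022 m and contact force between the fingers and awl above 0.5 N), for 0.05 s.
At the end, for the whole second after the job is handed in: Cover mouth down on the mat, centres within 45 mm along each edge; awl in the cup, point within 26 mm of its axis and 16 mm of its floor; pale tool still in the holder; cover, holder and cup upright within 0.1 rad, holder on the bench; all let go and at rest (x of cover in the frame of mat between -0.045 and 0.045 m and y of cover in the frame of mat between -0.045 and 0.045 m and z of cover in the frame of mat below 0.01 m and angle between each of cover, holder, cup's own z axis and vertical below 0.1 rad and horizontal distance between awl and cup below 0.026 m and z of awl in the frame of cup between 0 and 0.022 m and z of creaser in the frame of holder below 0.035 m and horizontal distance between creaser and holder below 0.03 m and height (world z) of holder below 0.005 m and contact force between the fingers and anything else below 0.1 N and linear speed of each of awl, cover below 0.03 m/s); the robot touches nothing.
It fails at once if the holder is lifted more than 6 mm off the bench (height (world z) of holder above 0.006 m).
It fails at once if the holder is tipped by more than 0.2 rad or shifted more than 40 mm (angle between holder's own z axis and vertical above 0.2 rad or distance of holder from where it was at the start of the episode above 0.04 m).
It fails at once if the pale-handled tool is drawn more than 25 mm out of the holder (z of creaser in the frame of holder above 0.041 m).
It fails at once if the cup is tipped by more than 0.3 rad or shifted more than 40 mm (angle between cup's own z axis and vertical above 0.3 rad or distance of cup from where it was at the start of the episode above 0.04 m).
It fails at once if the hammer, pincers, wax tin, thread spool, tack dish or heel block is shifted more than 30 mm (distance of any of hammer, pincers, wax_tin, thread, tack_dish, heel_block from where it was at the start of the episode above 0.03 m).
It also fails if it takes over 72 s, if anything falls off the work surface, if the arm or the gripper's body presses on something with over 40 N, if the wrist force passes 120 N, or if a joint passes its speed limit or range.

## Robot

A 6-joint arm with a two-finger parallel gripper is mounted at the origin on the work surface. World frame = base frame: x ahead of the robot, y to its left, z up, the work surface at z = 0. Lengths are in m, angles in rad, forces in N, time in s.
With the tool pointing down it reaches from about 0.15 to 0.775 m from the base axis. Payload 6.1 kg.
Tool frame: the origin (TCP) lies at the very end of the fingers, on their centre line; the grasp point (between the pads) lies ctrl.hold_point_z behind it (ctrl.hold_point_z is the distance from the TCP to the grasp point, in m); z points along the fingers, x is the direction in which the jaws open and shut, and the axes are right-handed (so a half turn about z gives the same grasp; the last joint's range is limited). The gripper opens to 85 mm and grips with 20 to 120 N. Pads are 22 mm wide; open, the fingers measure 114 mm over their backs; the gripper's body (76 mm by 85 mm) begins 54 mm behind the grasp point. The pads swing forward as they close: fully open they stand 13 mm farther back than shut.
Start: joints at [1.229, 0.126, -0.04, 1.405, 0, 1.571], TCP at [0.176, 0.495, 0.199] pointing down, gripper open.
Joint ranges: [-2.72, 2.72], [-0.95, 1.95], [-1.27, 1.35], [-1.78, 2.02], [-1.46, 1.47], [-3.14, 3.14]. Speed limits (rad/s): [2.39, 2.39, 3.01, 3.14, 3.14, 3.14].

## Interface

Orientations are given as a unit quaternion [w, x, y, z].
In Python, from bench import ctrl gives the robot as it stands. The module is installed in compiled form; this text tells all that it offers.
- The arm moves only by the shell command python3 -m inch 'ROWS' [OPENING] [FORCE]. ROWS is JSON, a list of rows, each an object of numbers: "x", "y", "z": the shift along the tool's x, y, z each as a share of 75 cm, from -1 to 1; "ax", "ay", "az": the turn, a rotation vector about the tool's x, y, z each as a share of 120 degrees, from -1 to 1. A call has 1 to 12 rows; each row is the pose to reach, as a shift and turn from the pose measured when the call began, along the tool's axes at that moment; what a row does not reach only later rows make up. A row lasts 1/8 s, in which the tool goes at most 62.5 mm and 10.7 degrees, less where a joint would pass 70% of its speed; a pose out of reach is approached as far as the arm can. A call with a number of a shift or a turn outside -1 to 1 is refused whole. A call with a gripper value outside its range is refused whole. OPENING is the opening, from 0 (shut) to 1 (fully open), set as the call begins (- or left out, the last holds). The fingers move at their own pace and stop on an object; FORCE is the grip in N (left out, the last holds). Time passes only in rows, so rows that repeat a pose let the fingers close. It gives the time, the measured TCP pose, the force and the opening at its end, in the units of the state.
- ctrl.get_state(): the state, without advancing time (a new reading comes with each control period).
- ctrl.get_image(name): name is "side" or "top"; returns a dict with "color" (420x560x3 uint8, red, green, blue), "fx", "fy", "cx", "cy" (pixels), "position" and "orientation" of the camera in the world. Camera axes: x right, y down, z forward; pixel columns grow to the right and rows downward; lengths in m; the calibration is good to about 2 mm. A picture is of the moment at which its call begins. There is no depth.
- ctrl.job_done(): hands the job in, once; it reports no verdict.
The state is a dict: "clock": time; "qpos": joint angles; "dq": joint speeds; "joint_torque": joint torques, N m; "tool_pos": TCP position; "tool_rot": TCP orientation; "contact_force": force on the tool from outside, world axes, zero at the start; "ft_torque": the same for the moment, N m; "gripper_width": finger opening in m.
Only numpy, scipy, OpenCV 4.12 (cv2) and the standard library are available. Lean on these libraries where they do the work, as an engineer would, in place of code of your own. Each camera call takes 0.05 s, during which the arm holds its last target.

## Working session

There is one attempt and no reset: what is moved stays moved. The work goes in short steps, Python scripts to look and compute and a shell command to move; the robot and the scene stay as the last step left them, time stands still between calls to the robot, and variables do not carry over. Pictures are saved under pics/ and viewed, and the job is handed in when it is done.

```bash
mkdir -p pics; python3 - <<'E'
from bench import ctrl
import cv2
for n in("side","top"):
    im=ctrl.get_image(n); cv2.imwrite(f"pics/{n}0.png",im["color"][:,:,::-1])
    print(n,im["fx"],im["fy"],im["cx"],im["cy"],im["position"],im["orientation"])
print(ctrl.get_state(),ctrl.hold_point_z)
E
```

```text
side 434.75302480317976 434.75302480317976 274.21872178190677 204.79136564825038 [0.34229443 0.69994487 0.70512199] [ 0.05541564 -0.11685595  0.90302992 -0.40964711]
top 395.24479129826693 395.24479129826693 286.27980459941244 215.42315848865965 [ 0.44057877 -0.010924    0.94825184] [-0.02773872  0.70699948 -0.70594457  0.03200862]
{'clock': 0.1, 'qpos': array([ 1.22896730e+00,  1.26337981e-01, -4.05243840e-02,  1.40543691e+00,
        9.16114418e-06,  1.57081502e+00]), 'dq': array([ 1.31727715e-04, -1.00526107e-03,  2.56890859e-03,  7.07569740e-04,
       -4.63177406e-04, -1.28267279e-05]), 'joint_torque': array([-2.22425522e-03, -4.36910391e+01,  3.53602517e+01,  1.38296286e-02,
       -2.05025608e-04, -5.50441527e-06]), 'tool_pos': array([0.17583565, 0.49421235, 0.19878885]), 'tool_rot': array([ 4.29516183e-04,  8.17076411e-01,  5.76528901e-01, -6.16645689e-04]), 'contact_force': array([-0.2252144 ,  0.04031525,  0.30935427]), 'ft_torque': array([ 0.05523693, -0.0179045 , -0.04859093]), 'gripper_width': 0.08536329705933018} 0.0187
```

View pics/side0.png

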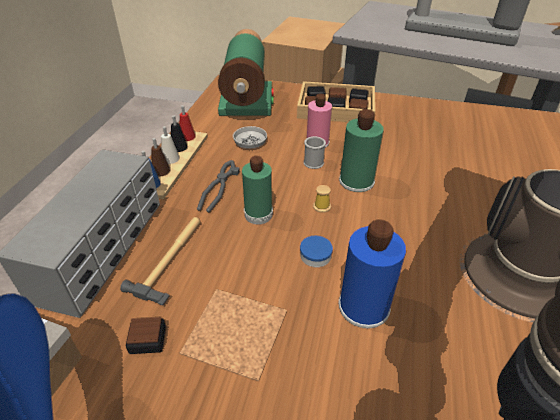

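View pics/top0.png

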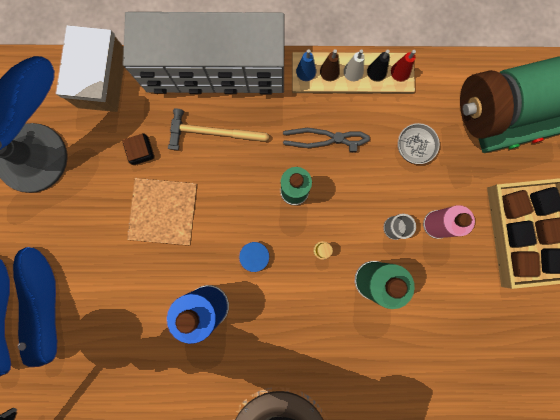

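Four canisters are in view, with these top and side pixels:
- small green: top (296,184), side (257,190)
- large green: top (393,286), side (361,150)
- blue: top (190,319), side (371,275)
- pink: top (455,221), side (319,120)

The description picks the smaller green one. The mat is at top (163,211), the cup at top (401,227) and side (314,153). Next I'll take close crops.

```bash
cat > h.py <<'E'
import numpy as np, cv2
from scipy.spatial.transform import Rotation as R
from bench import ctrl
def q(v): return R.from_quat([v[1],v[2],v[3],v[0]])
def P(im,u,v,z):
    d=q(im["orientation"]).apply([(u-im["cx"])/im["fx"],(v-im["cy"])/im["fy"],1]);p=np.array(im["position"])
    return (p+d*(z-p[2])/d[2]).round(4)
def proj(im,X):
    c=q(im["orientation"]).inv().apply(np.array(X)-im["position"]); return (c[...,0]/c[...,2]*im["fx"]+im["cx"],c[...,1]/c[...,2]*im["fy"]+im["cy"])
def crop(im,u,v,w,h,k,f):
    u,v=int(u),int(v); c=im["color"][v:v+h,u:u+w,::-1]
    cv2.imwrite(f,cv2.resize(c,None,fx=k,fy=k,interpolation=cv2.INTER_CUBIC))
E
python3 - <<'E'
from h import *
s=ctrl.get_image("side");t=ctrl.get_image("top")
crop(t,260,150,80,60,8,"pics/tc.png"); crop(s,225,145,80,90,6,"pics/sc.png")
crop(t,375,200,60,50,8,"pics/tcup.png"); crop(s,290,125,60,55,8,"pics/scup.png")
crop(t,120,170,90,80,6,"pics/tmat.png")
E
```

```text
(no output)
```

View pics/tc.png

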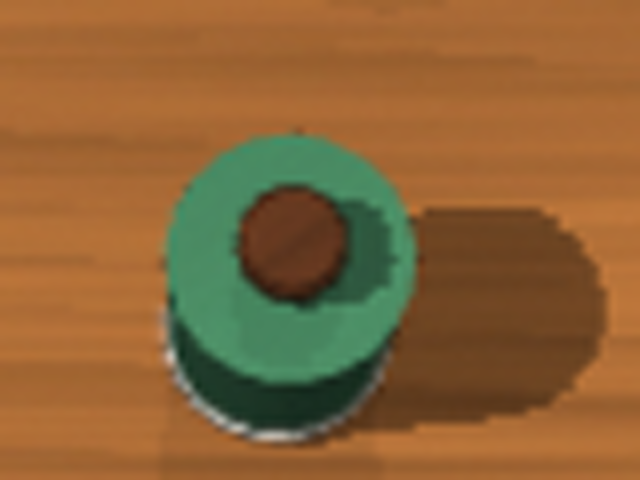

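View pics/sc.png

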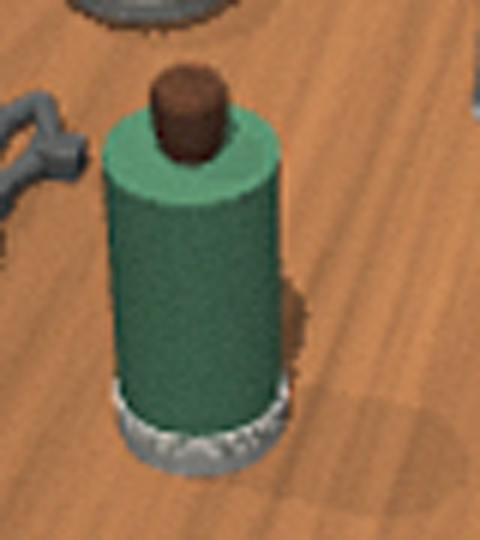

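View pics/tcup.png

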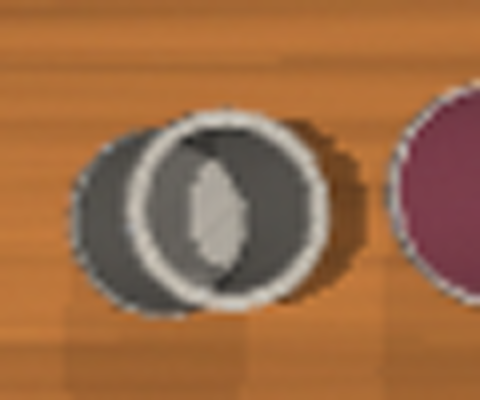

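View pics/scup.png

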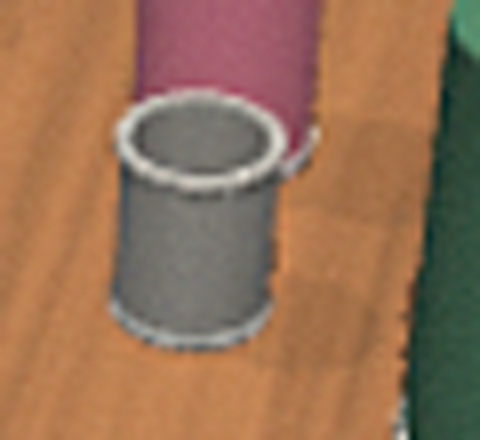

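View pics/tmat.png

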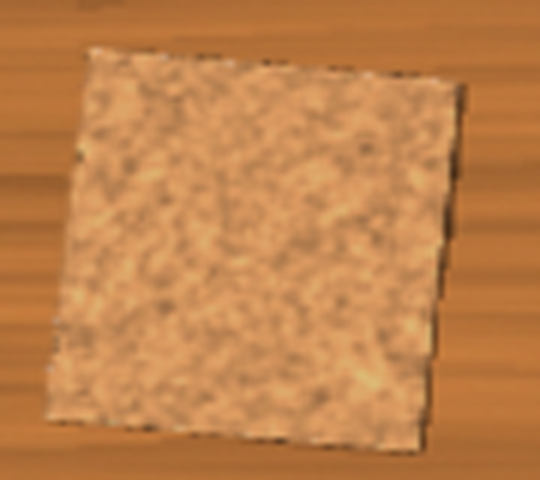

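```bash
python3 - <<'E'
from h import *
s=ctrl.get_image("side");t=ctrl.get_image("top")
print("knob",P(t,296.5,180,.164),P(s,256.4,159.1,.164))
print("cover",P(t,296.2,182.3,.134),P(s,256.9,170.4,.134))
print("cup",P(t,403.5,226.3,.068),P(s,315.2,142.2,.068))
c=[P(t,120+a/6,170+b/6,.004) for a,b in((90,48),(462,85),(422,452),(46,418))];print(c,np.mean(c,0))
print("thread",P(t,323,250,.054),"tin",P(t,254,257,.027),'dish',P(t,418,145,.0),'pincer',P(t,352,138,.01),'ham',P(t,268,136,.02),'pink',P(t,463,219,.15),P(t,465,206,.15))
print("big green",P(t,397,287,.2))
st=ctrl.get_state(); print(q(st["tool_rot"]).as_matrix().round(3),st["clock"])
E
```

```text
knob [ 0.5784 -0.036   0.164 ] [ 0.5786 -0.0322  0.164 ]
cover [ 0.5788 -0.0364  0.134 ] [ 0.5784 -0.032   0.134 ]
cup [ 0.4912 -0.2781  0.068 ] [ 0.4911 -0.2759  0.068 ]
[array([0.6105, 0.3483, 0.004 ]), array([0.5958, 0.1987, 0.004 ]), array([0.4488, 0.2116, 0.004 ]), array([0.462 , 0.3608, 0.004 ])] [0.529275 0.27985  0.004   ]
thread [ 0.4382 -0.0992  0.054 ] tin [0.4218 0.0582 0.027 ] dish [ 0.6946 -0.3391  0.    ] pincer [ 0.7088 -0.1757  0.01  ] ham [0.7102 0.0276 0.02  ] pink [ 0.5016 -0.3746  0.15  ] [ 0.5281 -0.3797  0.15  ]
big green [ 0.3697 -0.2231  0.2   ]
[[ 0.335  0.942 -0.   ]
 [ 0.942 -0.335 -0.001]
 [-0.001  0.    -1.   ]] 0.3
```

```bash
cat >> h.py <<'E'
def to(*targets,yaw=None):
    st=ctrl.get_state(); r=q(st["tool_rot"]); p=np.array(st["tool_pos"])
    y0=np.degrees(np.arctan2(*r.as_matrix()[[1,0],0])); y=y0 if yaw is None else yaw
    want=R.from_euler('z',y,degrees=True)*R.from_euler('x',180,degrees=True)
    print("t",round(st["clock"],2),"p",p.round(4),"yaw",y0.round(1),"tilt",np.degrees(np.arccos(-r.as_matrix()[2,2])).round(2),"F",np.round(st["contact_force"],1),"w",round(st["gripper_width"],4),"q",np.round(st["qpos"],2))
    a=(r.inv()*want).as_rotvec(degrees=True)/120
    for t in targets: print(t,"shift",(r.inv().apply(np.array(t)-p)/.75).round(4),"turn",a.round(4))
E
python3 - <<'E'
from h import *
to((.50,.22,.24),(.5785,-.034,.22),(.5785,-.034,.137))
t=ctrl.get_image("top");print(P(t,186,321,.2),P(t,215,303,.01))
E
```

```text
t 0.3 p [0.1759 0.4945 0.1992] yaw 70.4 tilt 0.03 F [-0.3  0.6 -0.2] w 0.0852 q [ 1.23  0.13 -0.04  1.41 -0.    1.57]
(0.5, 0.22, 0.24) shift [-0.2     0.5298 -0.0542] turn [0.     0.0003 0.    ]
(0.5785, -0.034, 0.22) shift [-0.484   0.7419 -0.0274] turn [0.     0.0003 0.    ]
(0.5785, -0.034, 0.137) shift [-0.4839  0.7419  0.0833] turn [0.     0.0003 0.    ]
[0.3071 0.1704 0.2   ] [0.3145 0.1497 0.01  ]
```

```bash
python3 -m inch '[{"x":-0.03,"y":0.06,"z":-0.05},{"x":-0.1,"y":0.26,"z":-0.054},{"x":-0.2,"y":0.53,"z":-0.054},{"x":-0.2,"y":0.53,"z":-0.054},{"x":-0.2,"y":0.53,"z":-0.054},{"x":-0.2,"y":0.53,"z":-0.054},{"x":-0.484,"y":0.742,"z":-0.04},{"x":-0.484,"y":0.742,"z":-0.04},{"x":-0.484,"y":0.742,"z":-0.03},{"x":-0.484,"y":0.742,"z":-0.03},{"x":-0.484,"y":0.742,"z":-0.03},{"x":-0.484,"y":0.742,"z":-0.03}]' 1 30
python3 - <<'E'
from h import *
to((.5785,-.034,.18),(.5785,-.034,.137))
E
```

```text
t 0.35 p [0.1759 0.4945 0.1993] yaw 70.4 tilt 0.02 F [ 0.3  0.6 -0.6] w 0.0852 q [ 1.23  0.13 -0.04  1.41 -0.    1.57]
(0.5785, -0.034, 0.18) shift [-0.484   0.7419  0.026 ] turn [0.     0.0002 0.    ]
(0.5785, -0.034, 0.137) shift [-0.484   0.7419  0.0833] turn [0.     0.0002 0.    ]invalid input at $[0]: expected keys x, y, z, ax, ay, az
```

```bash
python3 -m inch '[{"x":-0.03,"y":0.06,"z":-0.05,"ax":0,"ay":0,"az":0},{"x":-0.1,"y":0.26,"z":-0.054,"ax":0,"ay":0,"az":0},{"x":-0.2,"y":0.53,"z":-0.054,"ax":0,"ay":0,"az":0},{"x":-0.2,"y":0.53,"z":-0.054,"ax":0,"ay":0,"az":0},{"x":-0.2,"y":0.53,"z":-0.054,"ax":0,"ay":0,"az":0},{"x":-0.2,"y":0.53,"z":-0.054,"ax":0,"ay":0,"az":0},{"x":-0.484,"y":0.742,"z":-0.04,"ax":0,"ay":0,"az":0},{"x":-0.484,"y":0.742,"z":-0.04,"ax":0,"ay":0,"az":0},{"x":-0.484,"y":0.742,"z":-0.03,"ax":0,"ay":0,"az":0},{"x":-0.484,"y":0.742,"z":-0.03,"ax":0,"ay":0,"az":0},{"x":-0.484,"y":0.742,"z":-0.03,"ax":0,"ay":0,"az":0},{"x":-0.484,"y":0.742,"z":-0.03,"ax":0,"ay":0,"az":0}]' 1 30
python3 - <<'E'
from h import *
to((.5785,-.034,.18),(.5785,-.034,.137))
E
```

```text
clock: 1.85
tool_pos: [0.5793, -0.0376, 0.2207]
tool_rot: [-0.0, 0.818, 0.575, -0.001]
contact_force: [-0.2, 0.5, -0.2]
gripper_width: 0.0854
t 1.85 p [ 0.5793 -0.0376  0.2207] yaw 70.1 tilt 0.1 F [-0.2  0.5 -0.2] w 0.0854 q [-0.06  0.24  0.14  1.48 -0.    0.28]
(0.5785, -0.034, 0.18) shift [ 0.0042 -0.0026  0.0543] turn [-0.0005  0.0006 -0.    ]
(0.5785, -0.034, 0.137) shift [ 0.0043 -0.0025  0.1116] turn [-0.0005  0.0006 -0.    ]
```

```bash
python3 -m inch '[{"x":0.004,"y":-0.0025,"z":0.03,"ax":0,"ay":0,"az":0},{"x":0.0042,"y":-0.0025,"z":0.06,"ax":0,"ay":0,"az":0},{"x":0.0042,"y":-0.0025,"z":0.085,"ax":0,"ay":0,"az":0},{"x":0.0042,"y":-0.0025,"z":0.1,"ax":0,"ay":0,"az":0},{"x":0.0042,"y":-0.0025,"z":0.111,"ax":0,"ay":0,"az":0},{"x":0.0042,"y":-0.0025,"z":0.111,"ax":0,"ay":0,"az":0},{"x":0.0042,"y":-0.0025,"z":0.111,"ax":0,"ay":0,"az":0}]'
python3 - <<'E'
from h import *
to((.5785,-.034,.137))
s=ctrl.get_image("side");t=ctrl.get_image("top")
crop(s,215,90,100,130,4.5,"pics/sg.png");crop(t,240,120,120,100,5,"pics/tg.png")
E
```

```text
clock: 2.72
tool_pos: [0.5789, -0.034, 0.1382]
tool_rot: [0.0, 0.818, 0.575, -0.0]
contact_force: [0.2, -0.6, 0.3]
gripper_width: 0.0852
t 2.73 p [ 0.5789 -0.034   0.1382] yaw 70.1 tilt 0.05 F [ 0.2 -0.6  0.3] w 0.0852 q [-0.06  0.24 -0.04  1.29 -0.    0.29]
(0.5785, -0.034, 0.137) shift [-0.0002 -0.0004  0.0016] turn [-0.0001  0.0005 -0.    ]
```

View pics/sg.png

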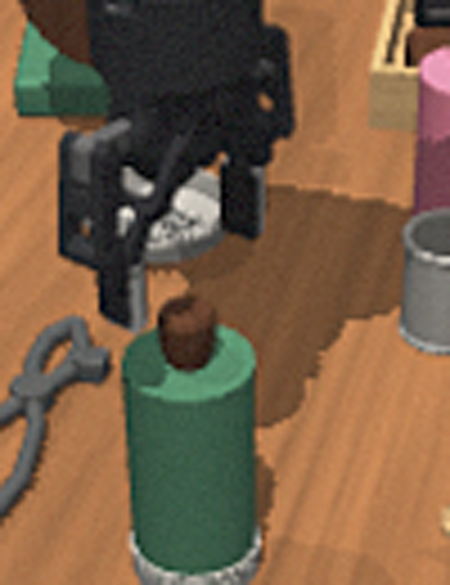

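```bash
python3 - <<'E'
from h import *
s=ctrl.get_image("side");t=ctrl.get_image("top")
st=ctrl.get_state();r=q(st["tool_rot"])
for d in ([0,0,0],[.043,0,0],[-.043,0,0],[.043,0,-.013],[-.043,0,-.013]):
    X=st["tool_pos"]+r.apply(d); u=proj(s,X);v=proj(t,X)
    print(d,(u[0]-215)*4.5,(u[1]-90)*4.5,(v[0]-240)*5,(v[1]-120)*5)
E
```

```text
[0, 0, 0] 188.77067839946818 352.59372528110754 275.8182684281425 309.998417679422
[0.043, 0, 0] 134.8307704800779 397.25318923476857 178.36678018133966 274.9593584769582
[-0.043, 0, 0] 239.79196790294867 310.3507269642548 373.51661082017415 345.1262342437759
[0.043, 0, -0.013] 133.4595892929247 375.2991450928654 177.68251081240663 269.00909771204806
[-0.043, 0, -0.013] 239.42120495557137 288.82873765037084 375.96999614074406 340.2894475281953
```

View pics/tg.png

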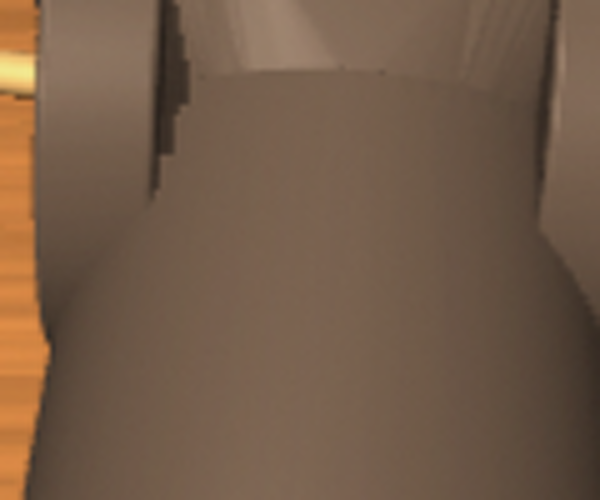

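```bash
python3 - <<'E'
from h import *
s=ctrl.get_image("side")
cv2.imwrite("pics/s2.png",s["color"][:,:,::-1])
crop(s,215,90,100,130,4.5,"pics/sg2.png")
st=ctrl.get_state();print(st["tool_pos"],st["dq"],st["qpos"])
E
```

```text
[ 0.5787117  -0.034098    0.13789164] [ 0.0003062   0.00109829 -0.00445936 -0.00250922  0.00057441 -0.00061592] [-5.83581896e-02  2.35868039e-01 -4.11827244e-02  1.29450023e+00
 -8.75514801e-04  2.88386835e-01]
```

View pics/sg2.png

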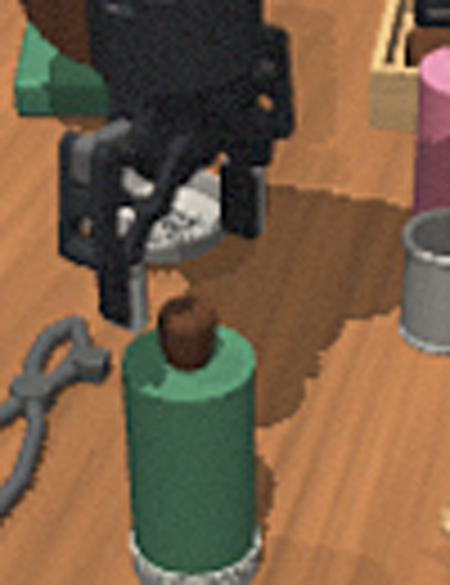

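View pics/s2.png

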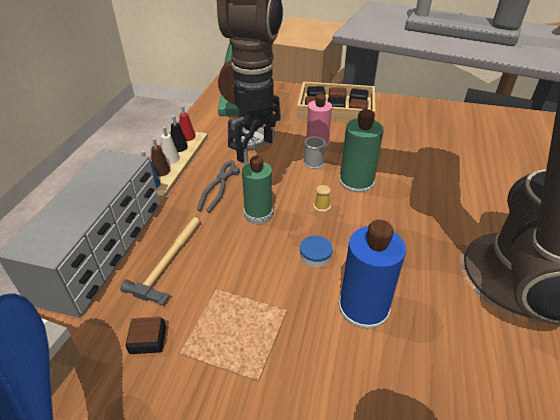

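```bash
python3 -m inch '[{"x":0,"y":0,"z":0,"ax":0,"ay":0,"az":0},{"x":0,"y":0,"z":0,"ax":0,"ay":0,"az":0},{"x":0,"y":0,"z":0,"ax":0,"ay":0,"az":0},{"x":0,"y":0,"z":0,"ax":0,"ay":0,"az":0}]' 0.5
python3 - <<'E'
from h import *
s=ctrl.get_image("side")
crop(s,205,70,110,130,4.5,"pics/sg3.png")
E
```

```text
clock: 3.48
tool_pos: [0.5787, -0.0341, 0.1379]
tool_rot: [0.0, 0.818, 0.575, -0.001]
contact_force: [-0.9, -0.4, -0.3]
gripper_width: 0.0432
```

View pics/sg3.png

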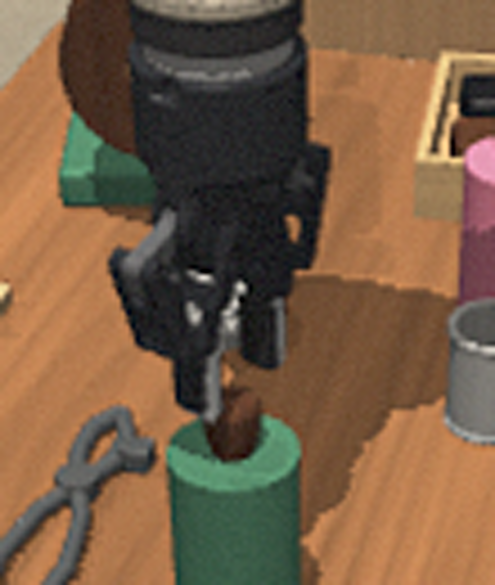

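```bash
python3 - <<'E'
from h import *
s=ctrl.get_image("side");t=ctrl.get_image("top")
for X in ([0,0,0],[0.176,.495,.199],[.5787,-.0341,.138],[.5787,-.0341,.4]): print(X,proj(s,np.array(X)),proj(t,np.array(X)))
# tips
for (u,v),sx in (((250.6,162.2),.0216),((265,150),-.0216)):
    for z in(.138,.144,.15,.16,.17,.18): print(sx,z,P(s,u,v,z), np.array([.5787,-.0341])+sx*np.array([.34,.94]))
cv2.imwrite("pics/t3.png",t["color"][:,:,::-1])
E
```

```text
[0, 0, 0] (np.float64(520.6114298327351), np.float64(272.7485815450484)) (np.float64(278.76814856831345), np.float64(441.4563492261761))
[0.176, 0.495, 0.199] (np.float64(482.6110869961827), np.float64(473.6271837692078)) (np.float64(6.339845944417505), np.float64(394.08136785036254))
[0.5787, -0.0341, 0.138] (np.float64(256.98350116516303), np.float64(168.3626155114138)) (np.float64(295.1612403829856), np.float64(182.03830060578497))
[0.5787, -0.0341, 0.4] (np.float64(252.54239186733793), np.float64(50.4825948503331)) (np.float64(300.44695299658963), np.float64(150.75807933903903))
0.0216 0.138 [ 0.5991 -0.0527  0.138 ] [ 0.586044 -0.013796]
0.0216 0.144 [ 0.5964 -0.0447  0.144 ] [ 0.586044 -0.013796]
0.0216 0.15 [ 0.5937 -0.0368  0.15  ] [ 0.586044 -0.013796]
0.0216 0.16 [ 0.5891 -0.0235  0.16  ] [ 0.586044 -0.013796]
0.0216 0.17 [ 0.5846 -0.0102  0.17  ] [ 0.586044 -0.013796]
0.0216 0.18 [0.5801 0.003  0.18  ] [ 0.586044 -0.013796]
-0.0216 0.138 [ 0.5811 -0.1073  0.138 ] [ 0.571356 -0.054404]
-0.0216 0.144 [ 0.5786 -0.0987  0.144 ] [ 0.571356 -0.054404]
-0.0216 0.15 [ 0.5761 -0.0902  0.15  ] [ 0.571356 -0.054404]
-0.0216 0.16 [ 0.5718 -0.076   0.16  ] [ 0.571356 -0.054404]
-0.0216 0.17 [ 0.5676 -0.0617  0.17  ] [ 0.571356 -0.054404]
-0.0216 0.18 [ 0.5634 -0.0475  0.18  ] [ 0.571356 -0.054404]
```

View pics/t3.png

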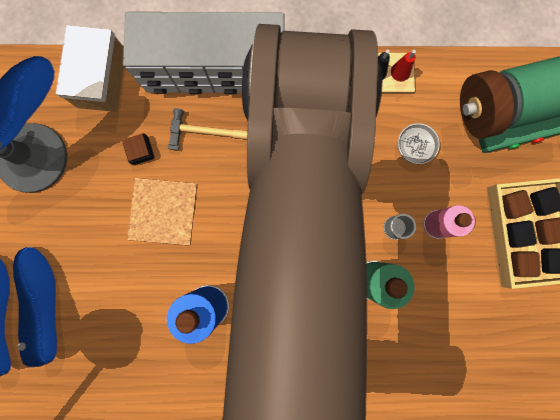

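The fingertips appear around z≈0.17, about 30 mm above the reported TCP. Closing gently will settle it, and it does no harm if the fingers really are above the knob.

```bash
python3 -m inch '[{"x":0,"y":0,"z":0,"ax":0,"ay":0,"az":0},{"x":0,"y":0,"z":0,"ax":0,"ay":0,"az":0},{"x":0,"y":0,"z":0,"ax":0,"ay":0,"az":0},{"x":0,"y":0,"z":0,"ax":0,"ay":0,"az":0}]' 0.2 20
python3 - <<'E'
from h import *
s=ctrl.get_image("side")
crop(s,205,70,110,130,4.5,"pics/sg4.png")
E
```

```text
clock: 4.12
tool_pos: [0.5787, -0.0341, 0.1378]
tool_rot: [0.0, 0.819, 0.574, -0.001]
contact_force: [0.2, 0.3, -0.0]
gripper_width: 0.0171
```

View pics/sg4.png

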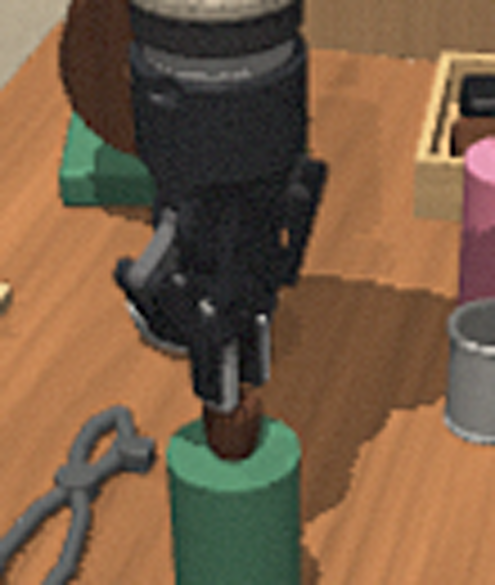

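The fingers shut to 17 mm above the knob, so the real tips are about 27 mm higher than the reported TCP. Both fingers are centred over the knob at crop (235,395). I'll reopen, descend about 22 mm and look again.

```bash
python3 -m inch '[{"x":0,"y":0,"z":0,"ax":0,"ay":0,"az":0},{"x":0,"y":0,"z":0,"ax":0,"ay":0,"az":0},{"x":0,"y":0,"z":0,"ax":0,"ay":0,"az":0},{"x":0,"y":0,"z":0.015,"ax":0,"ay":0,"az":0},{"x":0,"y":0,"z":0.03,"ax":0,"ay":0,"az":0},{"x":0,"y":0,"z":0.03,"ax":0,"ay":0,"az":0},{"x":0,"y":0,"z":0.03,"ax":0,"ay":0,"az":0}]' 0.55
python3 - <<'E'
from h import *
s=ctrl.get_image("side")
crop(s,205,90,110,130,4.5,"pics/sg5.png")
E
```

```text
clock: 5.05
tool_pos: [0.5786, -0.0341, 0.1152]
tool_rot: [-0.0, 0.818, 0.575, -0.001]
contact_force: [0.6, -0.0, 0.3]
gripper_width: 0.047
```

View pics/sg5.png

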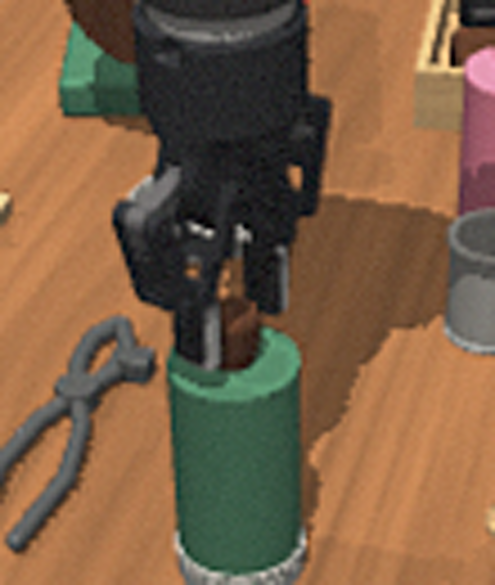

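```bash
python3 - <<'E'
from h import *
s=ctrl.get_image("side")
for z in(.135,.14,.145,.15): print(z,P(s,251.2,172.2,z),P(s,267.4,158.9,z))
E
python3 -m inch '[{"x":0,"y":0,"z":0.004,"ax":0,"ay":0,"az":0},{"x":0,"y":0,"z":0.006,"ax":0,"ay":0,"az":0},{"x":0,"y":0,"z":0.006,"ax":0,"ay":0,"az":0}]'
python3 - <<'E'
from h import *
s=ctrl.get_image("side")
crop(s,205,90,110,130,4.5,"pics/sg6.png")
E
```

```text
0.135 [ 0.5881 -0.0213  0.135 ] [ 0.5674 -0.0785  0.135 ]
0.14 [ 0.586 -0.015  0.14 ] [ 0.5654 -0.0716  0.14  ]
0.145 [ 0.5838 -0.0087  0.145 ] [ 0.5634 -0.0648  0.145 ]
0.15 [ 0.5817 -0.0024  0.15  ] [ 0.5615 -0.058   0.15  ]
clock: 5.52
tool_pos: [0.5788, -0.0341, 0.111]
tool_rot: [0.0, 0.819, 0.574, -0.0]
contact_force: [-0.1, -0.4, -0.2]
gripper_width: 0.0471
```

View pics/sg6.png

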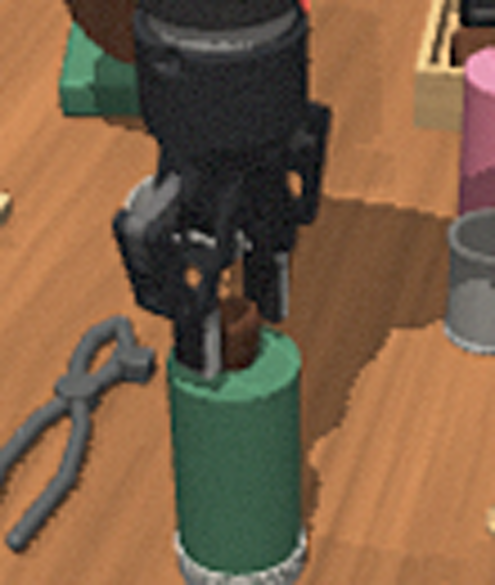

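```bash
python3 -m inch '[{"x":0,"y":0,"z":0,"ax":0,"ay":0,"az":0},{"x":0,"y":0,"z":0,"ax":0,"ay":0,"az":0},{"x":0,"y":0,"z":0,"ax":0,"ay":0,"az":0},{"x":0,"y":0,"z":0,"ax":0,"ay":0,"az":0},{"x":0,"y":0,"z":0,"ax":0,"ay":0,"az":0}]' 0 45
python3 - <<'E'
from h import *
s=ctrl.get_image("side")
crop(s,205,90,110,130,4.5,"pics/sg7.png")
to((.5785,-.034,.137))
E
```

```text
clock: 6.2
tool_pos: [0.5789, -0.0342, 0.1113]
tool_rot: [0.0, 0.819, 0.574, -0.0]
contact_force: [0.2, -0.8, 2.1]
gripper_width: 0.027
t 6.25 p [ 0.5789 -0.0342  0.1113] yaw 70.1 tilt 0.05 F [ 0.2 -0.4  1.5] w 0.0277 q [-0.06  0.24 -0.09  1.24 -0.    0.29]
(0.5785, -0.034, 0.137) shift [ 0.     -0.0006 -0.0342] turn [0.0001 0.0004 0.    ]
```

View pics/sg7.png

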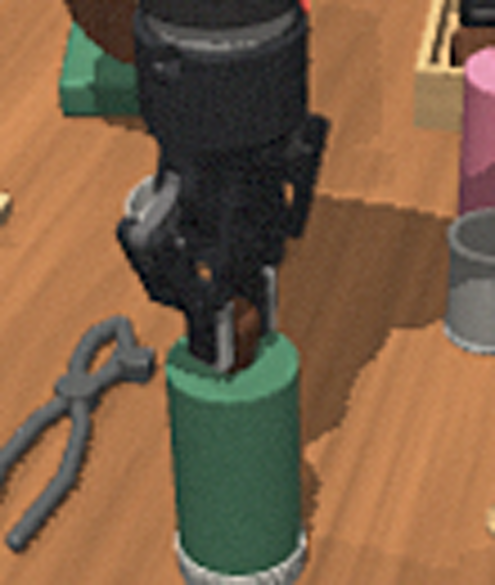

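Gripped: the width stopped at 27–28 mm and the pads are on the knob. Now the slow draw, about 9 mm/s.

```bash
python3 -m inch '[{"x":0,"y":0,"z":-0.0015,"ax":0,"ay":0,"az":0},{"x":0,"y":0,"z":-0.003,"ax":0,"ay":0,"az":0},{"x":0,"y":0,"z":-0.0045,"ax":0,"ay":0,"az":0},{"x":0,"y":0,"z":-0.006,"ax":0,"ay":0,"az":0},{"x":0,"y":0,"z":-0.0075,"ax":0,"ay":0,"az":0},{"x":0,"y":0,"z":-0.009,"ax":0,"ay":0,"az":0},{"x":0,"y":0,"z":-0.0105,"ax":0,"ay":0,"az":0},{"x":0,"y":0,"z":-0.012,"ax":0,"ay":0,"az":0},{"x":0,"y":0,"z":-0.0135,"ax":0,"ay":0,"az":0},{"x":0,"y":0,"z":-0.015,"ax":0,"ay":0,"az":0},{"x":0,"y":0,"z":-0.0165,"ax":0,"ay":0,"az":0},{"x":0,"y":0,"z":-0.018,"ax":0,"ay":0,"az":0}]'
python3 - <<'E'
from h import *
s=ctrl.get_image("side")
crop(s,205,90,110,130,4.5,"pics/sg8.png")
to((.5785,-.034,.137))
E
```

```text
clock: 7.75
tool_pos: [0.5789, -0.0342, 0.1249]
tool_rot: [0.0, 0.819, 0.574, -0.0]
contact_force: [-0.5, 0.3, -3.2]
gripper_width: 0.0274
t 7.8 p [ 0.579  -0.0342  0.125 ] yaw 70.1 tilt 0.05 F [-0.5 -1.1 -1.8] w 0.0276 q [-0.06  0.24 -0.07  1.27 -0.    0.29]
(0.5785, -0.034, 0.137) shift [-0.     -0.0007 -0.0159] turn [0.0002 0.0004 0.    ]
```

View pics/sg8.png

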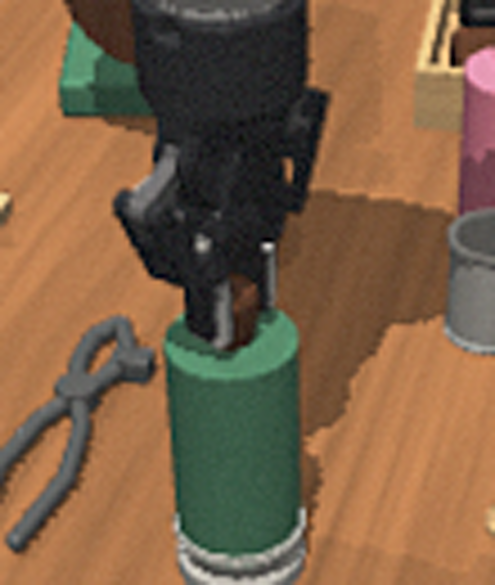

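The cover is rising: its bottom edge at crop (240,535) is now above the holder's foot at (240,575). I'll keep the same pace past 22 mm.

```bash
python3 -m inch '[{"x":0,"y":0,"z":-0.0015,"ax":0,"ay":0,"az":0},{"x":0,"y":0,"z":-0.003,"ax":0,"ay":0,"az":0},{"x":0,"y":0,"z":-0.0045,"ax":0,"ay":0,"az":0},{"x":0,"y":0,"z":-0.006,"ax":0,"ay":0,"az":0},{"x":0,"y":0,"z":-0.0075,"ax":0,"ay":0,"az":0},{"x":0,"y":0,"z":-0.009,"ax":0,"ay":0,"az":0},{"x":0,"y":0,"z":-0.0105,"ax":0,"ay":0,"az":0},{"x":0,"y":0,"z":-0.012,"ax":0,"ay":0,"az":0},{"x":0,"y":0,"z":-0.0135,"ax":0,"ay":0,"az":0},{"x":0,"y":0,"z":-0.015,"ax":0,"ay":0,"az":0},{"x":0,"y":0,"z":-0.0165,"ax":0,"ay":0,"az":0},{"x":0,"y":0,"z":-0.018,"ax":0,"ay":0,"az":0}]'
python3 - <<'E'
from h import *
s=ctrl.get_image("side")
crop(s,205,90,110,130,4.5,"pics/sg9.png")
to((.5785,-.034,.137))
E
```

```text
clock: 9.3
tool_pos: [0.579, -0.0341, 0.1385]
tool_rot: [0.0, 0.818, 0.575, -0.0]
contact_force: [-0.1, -0.5, -1.5]
gripper_width: 0.0275
t 9.35 p [ 0.5791 -0.0341  0.1387] yaw 70.1 tilt 0.05 F [ 0.  -0.2 -1.5] w 0.027 q [-0.06  0.24 -0.04  1.3  -0.    0.29]
(0.5785, -0.034, 0.137) shift [-0.0001 -0.0008  0.0022] turn [0.0002 0.0003 0.    ]
```

View pics/sg9.png

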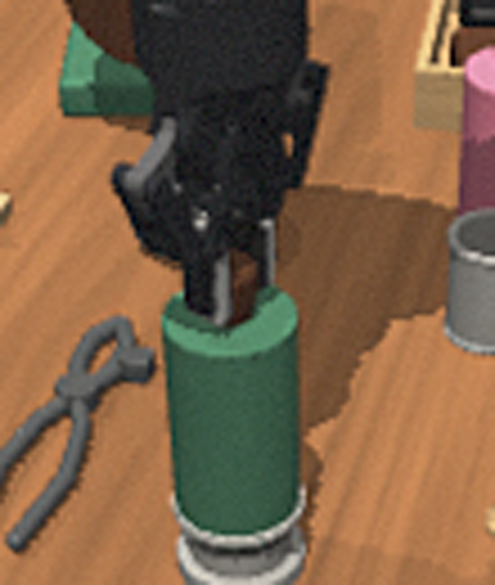

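```bash
python3 -m inch '[{"x":0,"y":0,"z":-0.006,"ax":0,"ay":0,"az":0},{"x":0,"y":0,"z":-0.018,"ax":0,"ay":0,"az":0},{"x":0,"y":0,"z":-0.033,"ax":0,"ay":0,"az":0},{"x":0,"y":0,"z":-0.05,"ax":0,"ay":0,"az":0},{"x":0,"y":0,"z":-0.067,"ax":0,"ay":0,"az":0},{"x":0,"y":0,"z":-0.084,"ax":0,"ay":0,"az":0},{"x":0,"y":0,"z":-0.101,"ax":0,"ay":0,"az":0},{"x":0,"y":0,"z":-0.118,"ax":0,"ay":0,"az":0},{"x":0,"y":0,"z":-0.135,"ax":0,"ay":0,"az":0},{"x":0,"y":0,"z":-0.15,"ax":0,"ay":0,"az":0},{"x":0,"y":0,"z":-0.165,"ax":0,"ay":0,"az":0},{"x":0,"y":0,"z":-0.165,"ax":0,"ay":0,"az":0}]'
python3 - <<'E'
from h import *
s=ctrl.get_image("side")
crop(s,205,50,120,180,3.3,"pics/sg10.png")
to((.579,.1,.27),(.529,.280,.26),(.529,.28,.15),(.529,.28,.103))
E
```

```text
clock: 10.85
tool_pos: [0.5795, -0.034, 0.2635]
tool_rot: [0.001, 0.818, 0.575, 0.0]
contact_force: [0.7, 0.1, -1.1]
gripper_width: 0.0274
t 10.9 p [ 0.5793 -0.034   0.2627] yaw 70.1 tilt 0.07 F [ 1.4 -0.7 -1.2] w 0.0276 q [-0.06  0.24  0.24  1.57 -0.    0.29]
(0.579, 0.1, 0.27) shift [ 0.1679 -0.0611 -0.0099] turn [0.0005 0.0002 0.    ]
(0.529, 0.28, 0.26) shift [ 0.3709 -0.2053  0.0032] turn [0.0005 0.0002 0.    ]
(0.529, 0.28, 0.15) shift [ 0.371  -0.2055  0.1499] turn [0.0005 0.0002 0.    ]
(0.529, 0.28, 0.103) shift [ 0.371  -0.2056  0.2125] turn [0.0005 0.0002 0.    ]
```

View pics/sg10.png

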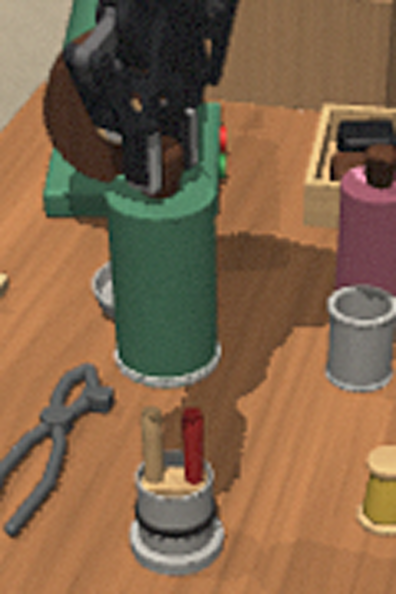

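The cover is clear, with the red awl at crop (193,445) and the pale tool at (152,445), and the holder still standing. Now over to the mat.

```bash
python3 -m inch '[{"x":0.03,"y":-0.015,"z":0,"ax":0,"ay":0,"az":0},{"x":0.09,"y":-0.05,"z":0,"ax":0,"ay":0,"az":0},{"x":0.155,"y":-0.086,"z":0,"ax":0,"ay":0,"az":0},{"x":0.22,"y":-0.122,"z":0,"ax":0,"ay":0,"az":0},{"x":0.285,"y":-0.158,"z":0,"ax":0,"ay":0,"az":0},{"x":0.34,"y":-0.188,"z":0.01,"ax":0,"ay":0,"az":0},{"x":0.371,"y":-0.2055,"z":0.03,"ax":0,"ay":0,"az":0},{"x":0.371,"y":-0.2055,"z":0.07,"ax":0,"ay":0,"az":0},{"x":0.371,"y":-0.2055,"z":0.11,"ax":0,"ay":0,"az":0},{"x":0.371,"y":-0.2055,"z":0.14,"ax":0,"ay":0,"az":0},{"x":0.371,"y":-0.2055,"z":0.15,"ax":0,"ay":0,"az":0},{"x":0.371,"y":-0.2055,"z":0.15,"ax":0,"ay":0,"az":0}]'
python3 - <<'E'
from h import *
to((.529,.28,.112),(.529,.28,.103))
s=ctrl.get_image("side")
cv2.imwrite("pics/s11.png",s["color"][:,:,::-1])
E
```

```text
clock: 12.4
tool_pos: [0.5287, 0.2798, 0.1496]
tool_rot: [0.001, 0.819, 0.574, -0.0]
contact_force: [-0.4, 0.3, -1.0]
gripper_width: 0.0271
t 12.4 p [0.5287 0.2798 0.1496] yaw 70.1 tilt 0.08 F [-0.4  0.3 -1. ] w 0.0271 q [ 0.49  0.27  0.03  1.33 -0.    0.83]
(0.529, 0.28, 0.112) shift [0.0005 0.0002 0.0501] turn [0.0001 0.0006 0.    ]
(0.529, 0.28, 0.103) shift [0.0005 0.0002 0.0621] turn [0.0001 0.0006 0.    ]
```

View pics/s11.png

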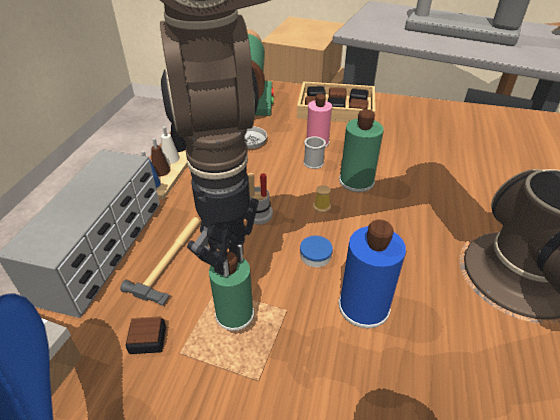

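The cover hangs over the mat, its mouth at about (235,322). Now down, slowing near contact.

```bash
python3 -m inch '[{"x":0,"y":0,"z":0.015,"ax":0,"ay":0,"az":0},{"x":0,"y":0,"z":0.03,"ax":0,"ay":0,"az":0},{"x":0,"y":0,"z":0.042,"ax":0,"ay":0,"az":0},{"x":0,"y":0,"z":0.05,"ax":0,"ay":0,"az":0},{"x":0,"y":0,"z":0.054,"ax":0,"ay":0,"az":0},{"x":0,"y":0,"z":0.057,"ax":0,"ay":0,"az":0},{"x":0,"y":0,"z":0.059,"ax":0,"ay":0,"az":0},{"x":0,"y":0,"z":0.061,"ax":0,"ay":0,"az":0},{"x":0,"y":0,"z":0.0615,"ax":0,"ay":0,"az":0},{"x":0,"y":0,"z":0.0615,"ax":0,"ay":0,"az":0}]'
```

```text
clock: 13.7
tool_pos: [0.5292, 0.28, 0.1043]
tool_rot: [0.001, 0.819, 0.574, 0.0]
contact_force: [0.6, 0.3, -1.8]
gripper_width: 0.0276
```

```bash
python3 -m inch '[{"x":0,"y":0,"z":0.001,"ax":0,"ay":0,"az":0},{"x":0,"y":0,"z":0.002,"ax":0,"ay":0,"az":0},{"x":0,"y":0,"z":0.002,"ax":0,"ay":0,"az":0}]'
```

```text
clock: 14.08
tool_pos: [0.5295, 0.2801, 0.1033]
tool_rot: [0.001, 0.819, 0.574, 0.001]
contact_force: [-1.2, 0.1, 1.3]
gripper_width: 0.0272
```

```bash
python3 -m inch '[{"x":0,"y":0,"z":0.001,"ax":0,"ay":0,"az":0},{"x":0,"y":0,"z":0.0015,"ax":0,"ay":0,"az":0},{"x":0,"y":0,"z":0.0015,"ax":0,"ay":0,"az":0}]'
python3 - <<'E'
from h import *
to((.529,.28,.112),(.529,.28,.103))
s=ctrl.get_image("side")
crop(s,170,200,130,180,3.3,"pics/sg12.png")
E
```

```text
clock: 14.45
tool_pos: [0.5299, 0.2801, 0.1031]
tool_rot: [0.001, 0.819, 0.574, 0.001]
contact_force: [-0.7, -1.6, 6.2]
gripper_width: 0.0276
t 14.45 p [0.5299 0.2801 0.1031] yaw 70.1 tilt 0.19 F [-0.7 -1.6  6.2] w 0.0276 q [ 0.49  0.28 -0.06  1.23 -0.    0.83]
(0.529, 0.28, 0.112) shift [-0.0005 -0.001  -0.0118] turn [ 0.0015 -0.0006 -0.    ]
(0.529, 0.28, 0.103) shift [-0.0005 -0.001   0.0002] turn [ 0.0015 -0.0006 -0.    ]
```

View pics/sg12.png

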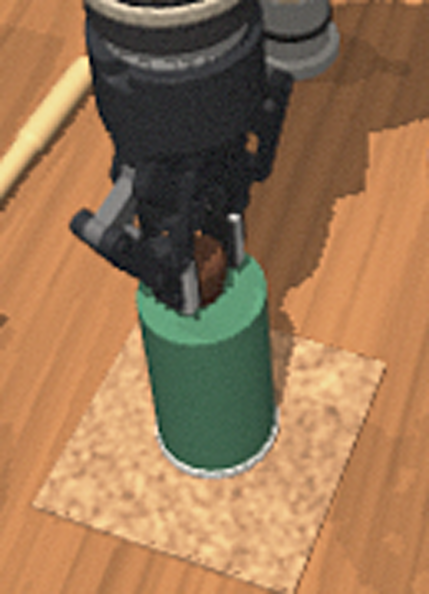

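The cover sits on the mat with 6 N pressing, its mouth at crop (220,465). I'll release and rise.

```bash
python3 -m inch '[{"x":0,"y":0,"z":0,"ax":0,"ay":0,"az":0},{"x":0,"y":0,"z":0,"ax":0,"ay":0,"az":0},{"x":0,"y":0,"z":0,"ax":0,"ay":0,"az":0},{"x":0,"y":0,"z":0,"ax":0,"ay":0,"az":0},{"x":0,"y":0,"z":-0.02,"ax":0,"ay":0,"az":0},{"x":0,"y":0,"z":-0.06,"ax":0,"ay":0,"az":0},{"x":0,"y":0,"z":-0.11,"ax":0,"ay":0,"az":0},{"x":0,"y":0,"z":-0.16,"ax":0,"ay":0,"az":0},{"x":0,"y":0,"z":-0.16,"ax":0,"ay":0,"az":0}]' 0.9 20
python3 - <<'E'
from h import *
s=ctrl.get_image("side");t=ctrl.get_image("top")
cv2.imwrite("pics/s13.png",s["color"][:,:,::-1])
crop(t,255,150,80,60,8,"pics/t13.png"); crop(s,220,160,70,70,7,"pics/sh13.png")
to((.529,.28,.23))
E
```

```text
clock: 15.62
tool_pos: [0.5309, 0.2809, 0.2277]
tool_rot: [0.001, 0.819, 0.574, 0.005]
contact_force: [0.8, 0.4, -0.8]
gripper_width: 0.0766
t 15.72 p [0.5297 0.2802 0.2238] yaw 70.1 tilt 0.26 F [-0.1 -0.2 -0.4] w 0.0769 q [ 0.49  0.27  0.19  1.49 -0.    0.83]
(0.529, 0.28, 0.23) shift [-0.0006 -0.0008 -0.0082] turn [ 0.0019 -0.001  -0.    ]
```

View pics/s13.png

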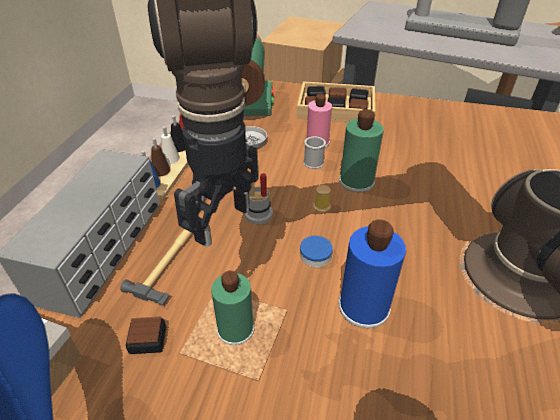

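View pics/t13.png

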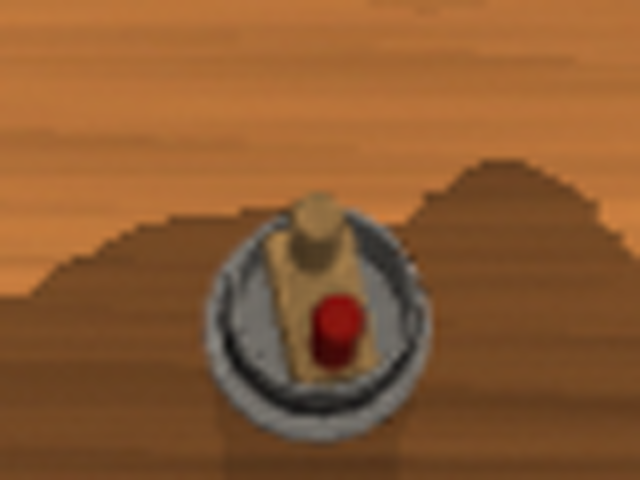

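View pics/sh13.png

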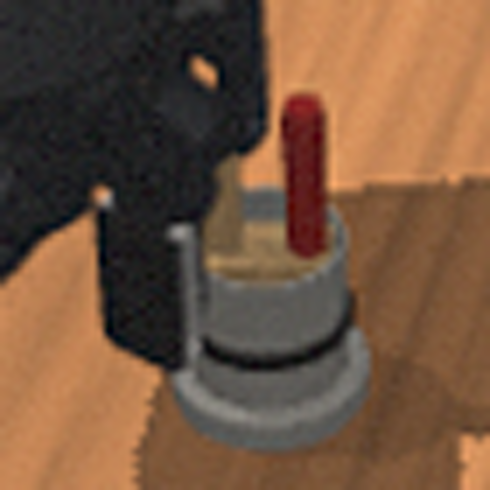

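```bash
python3 - <<'E'
from h import *
s=ctrl.get_image("side");t=ctrl.get_image("top")
a=P(t,297.2,189.9,.122);b=P(t,294.8,177.1,.122)
print("awl",a,P(s,263.2,174.9,.122),"cr",b,np.degrees(np.arctan2(*(a-b)[[1,0]])),np.hypot(*(a-b)[:2]))
print("cover",P(s,230.5,273,.156),P(t,152,206,.156))
cv2.imwrite("pics/t14.png",t["color"][:,:,::-1])
E
```

```text
awl [ 0.5647 -0.0388  0.122 ] [ 0.5651 -0.035   0.122 ] cr [ 0.592  -0.0338  0.122 ] -169.62129501009093 0.02775409879639401
cover [0.5313 0.2745 0.156 ] [0.5263 0.2545 0.156 ]
```

```bash
python3 - <<'E'
from h import *
to((.563,-.037,.224),(.563,-.037,.11),yaw=100.4)
E
```

```text
t 15.82 p [0.5291 0.2799 0.2222] yaw 70.1 tilt 0.12 F [ 0.4  0.5 -0.4] w 0.0767 q [ 0.49  0.27  0.19  1.49 -0.    0.83]
(0.563, -0.037, 0.224) shift [-0.3819  0.1862 -0.002 ] turn [ 0.001   0.0003 -0.2523]
(0.563, -0.037, 0.11) shift [-0.3819  0.1859  0.15  ] turn [ 0.001   0.0003 -0.2523]
```

View pics/t14.png

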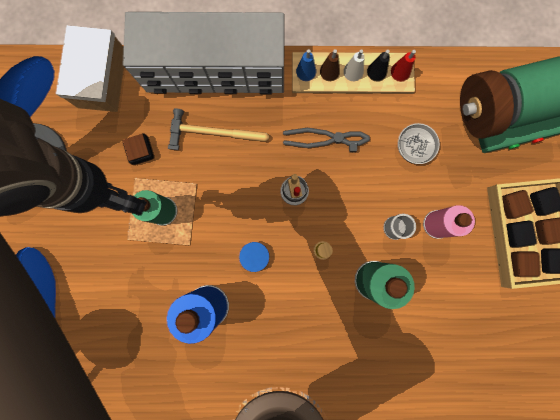

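```bash
python3 -m inch '[{"x":-0.05,"y":0.024,"z":0,"ax":0,"ay":0,"az":0},{"x":-0.12,"y":0.06,"z":0,"ax":0,"ay":0,"az":-0.06},{"x":-0.2,"y":0.1,"z":0,"ax":0,"ay":0,"az":-0.13},{"x":-0.27,"y":0.13,"z":0,"ax":0,"ay":0,"az":-0.2},{"x":-0.34,"y":0.166,"z":0,"ax":0,"ay":0,"az":-0.252},{"x":-0.382,"y":0.186,"z":0,"ax":0,"ay":0,"az":-0.252},{"x":-0.382,"y":0.186,"z":0.05,"ax":0,"ay":0,"az":-0.252},{"x":-0.382,"y":0.186,"z":0.1,"ax":0,"ay":0,"az":-0.252},{"x":-0.382,"y":0.186,"z":0.14,"ax":0,"ay":0,"az":-0.252},{"x":-0.382,"y":0.186,"z":0.14,"ax":0,"ay":0,"az":-0.252}]' 0.6
python3 - <<'E'
from h import *
to((.563,-.037,.09),(.563,-.037,.057),yaw=100.4)
s=ctrl.get_image("side")
crop(s,205,90,110,140,4.2,"pics/s15.png")
E
```

```text
clock: 17.08
tool_pos: [0.5604, -0.037, 0.1141]
tool_rot: [-0.002, 0.64, 0.768, -0.002]
contact_force: [0.3, -0.0, -0.2]
gripper_width: 0.0512
t 17.07 p [ 0.5604 -0.037   0.1141] yaw 100.4 tilt 0.28 F [ 0.3 -0.  -0.2] w 0.0512 q [-0.07  0.21 -0.12  1.24 -0.   -0.25]
(0.563, -0.037, 0.09) shift [-0.0007  0.0036  0.0321] turn [-0.0023 -0.0003 -0.0004]
(0.563, -0.037, 0.057) shift [-0.0007  0.0038  0.0761] turn [-0.0023 -0.0003 -0.0004]
```

View pics/s15.png

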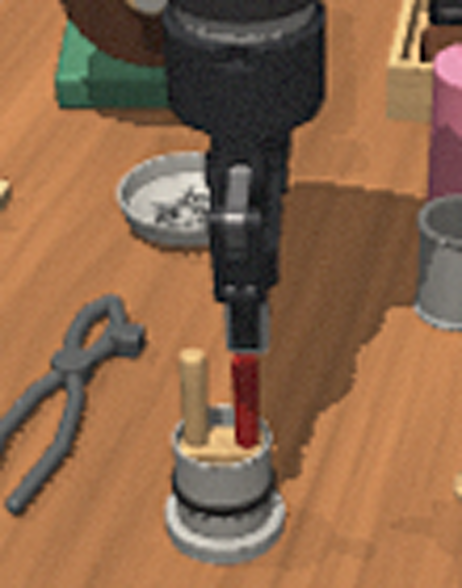

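```bash
python3 -m inch '[{"x":-0.0007,"y":0.003,"z":0.02,"ax":-0.0023,"ay":0,"az":0},{"x":-0.0007,"y":0.0038,"z":0.04,"ax":-0.0023,"ay":0,"az":0},{"x":-0.0007,"y":0.0038,"z":0.06,"ax":-0.0023,"ay":0,"az":0},{"x":-0.0007,"y":0.0038,"z":0.072,"ax":-0.0023,"ay":0,"az":0},{"x":-0.0007,"y":0.0038,"z":0.076,"ax":-0.0023,"ay":0,"az":0},{"x":-0.0007,"y":0.0038,"z":0.076,"ax":-0.0023,"ay":0,"az":0}]'
python3 - <<'E'
from h import *
to((.563,-.037,.057),yaw=100.4)
s=ctrl.get_image("side")
crop(s,205,90,110,140,4.2,"pics/s16.png")
E
```

```text
clock: 17.88
tool_pos: [0.5645, -0.037, 0.0593]
tool_rot: [0.001, 0.64, 0.768, 0.001]
contact_force: [-0.2, -0.7, -0.3]
gripper_width: 0.051
t 17.88 p [ 0.5645 -0.037   0.0593] yaw 100.4 tilt 0.18 F [-0.2 -0.7 -0.3] w 0.051 q [-0.07  0.23 -0.22  1.12  0.   -0.25]
(0.563, -0.037, 0.057) shift [ 0.0004 -0.002   0.003 ] turn [ 0.0015  0.0001 -0.0003]
```

View pics/s16.png

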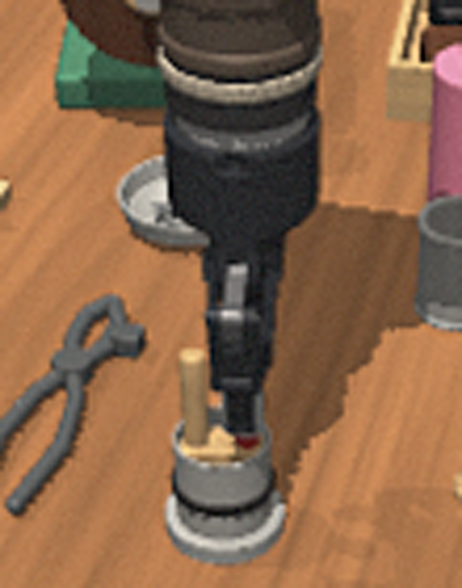

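The pad at crop column 242 straddles the awl at 246 and clears the pale tool, whose edge is at 208. Closing now.

```bash
python3 -m inch '[{"x":0,"y":-0.001,"z":0.0015,"ax":0,"ay":0,"az":0},{"x":0,"y":-0.001,"z":0.0015,"ax":0,"ay":0,"az":0},{"x":0,"y":-0.001,"z":0.0015,"ax":0,"ay":0,"az":0},{"x":0,"y":-0.001,"z":0.0015,"ax":0,"ay":0,"az":0},{"x":0,"y":-0.001,"z":0.0015,"ax":0,"ay":0,"az":0},{"x":0,"y":-0.001,"z":0.0015,"ax":0,"ay":0,"az":0}]' 0 30
python3 - <<'E'
from h import *
to((.563,-.037,.057),yaw=100.4)
s=ctrl.get_image("side")
crop(s,205,90,110,140,4.2,"pics/s17.png")
E
```

```text
clock: 18.68
tool_pos: [0.5641, -0.0373, 0.0585]
tool_rot: [0.001, 0.64, 0.768, 0.001]
contact_force: [0.6, -0.9, -0.8]
gripper_width: 0.0133
t 18.68 p [ 0.5641 -0.0373  0.0585] yaw 100.4 tilt 0.22 F [ 0.6 -0.9 -0.8] w 0.0133 q [-0.07  0.23 -0.22  1.11  0.   -0.25]
(0.563, -0.037, 0.057) shift [ 0.0006 -0.0014  0.002 ] turn [ 0.0018  0.0002 -0.0004]
```

View pics/s17.png

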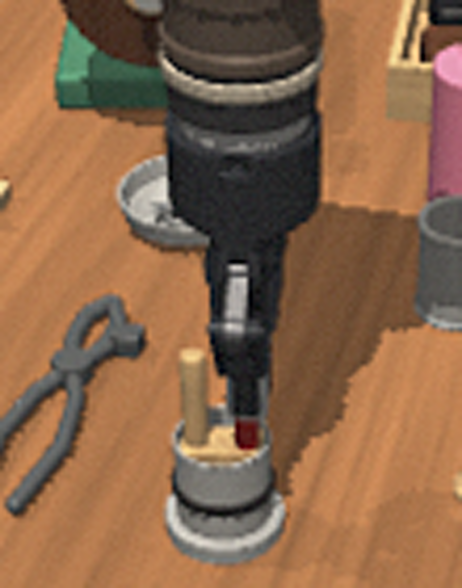

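```bash
python3 -m inch '[{"x":0,"y":0,"z":-0.004,"ax":0,"ay":0,"az":0},{"x":0,"y":0,"z":-0.01,"ax":0,"ay":0,"az":0},{"x":0,"y":0,"z":-0.018,"ax":0,"ay":0,"az":0},{"x":0,"y":0,"z":-0.026,"ax":0,"ay":0,"az":0},{"x":0,"y":0,"z":-0.034,"ax":0,"ay":0,"az":0},{"x":0,"y":0,"z":-0.042,"ax":0,"ay":0,"az":0},{"x":0,"y":0,"z":-0.05,"ax":0,"ay":0,"az":0},{"x":0,"y":0,"z":-0.06,"ax":0,"ay":0,"az":0},{"x":0,"y":0,"z":-0.07,"ax":0,"ay":0,"az":0},{"x":0,"y":0,"z":-0.085,"ax":0,"ay":0,"az":0},{"x":0,"y":0,"z":-0.1,"ax":0,"ay":0,"az":0},{"x":0,"y":0,"z":-0.1,"ax":0,"ay":0,"az":0}]'
python3 - <<'E'
from h import *
to((.563,-.037,.057),yaw=100.4)
s=ctrl.get_image("side")
crop(s,205,70,110,160,3.7,"pics/s18.png")
E
```

```text
clock: 20.23
tool_pos: [0.5646, -0.0373, 0.1349]
tool_rot: [0.002, 0.64, 0.768, 0.002]
contact_force: [0.5, 0.5, -0.9]
gripper_width: 0.0134
t 20.23 p [ 0.5646 -0.0373  0.1349] yaw 100.4 tilt 0.34 F [ 0.5  0.5 -0.9] w 0.0134 q [-0.07  0.2  -0.09  1.27  0.   -0.25]
(0.563, -0.037, 0.057) shift [ 0.0009 -0.0026  0.1038] turn [ 0.0028  0.0005 -0.0004]
```

View pics/s18.png

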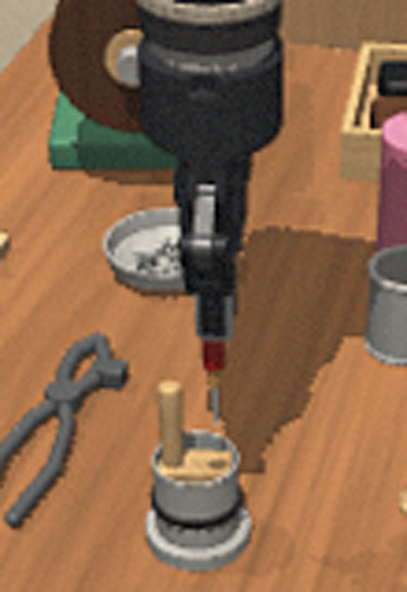

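```bash
python3 - <<'E'
from h import *
s=ctrl.get_image("side");t=ctrl.get_image("top")
print("awl tip line",[P(s,263.9,184.9,z) for z in(.08,.09,.1,.11)])
for z in(.16,.18,.2,.22,.24): print(z,"green knob",P(s,366.5,116,z),P(t,396.5,286.5,z), "pink",P(s,319.5,100,z),P(t,463.5,219.5,z))
to((.52,-.18,.18),(.491,-.277,.18),(.491,-.277,.053),yaw=100.4)
E
```

```text
awl tip line [array([ 0.5692, -0.0517,  0.08  ]), array([ 0.5655, -0.0397,  0.09  ]), array([ 0.5619, -0.0277,  0.1   ]), array([ 0.5583, -0.0157,  0.11  ])]
0.16 green knob [ 0.3687 -0.2831  0.16  ] [ 0.3669 -0.2335  0.16  ] pink [ 0.4966 -0.3363  0.16  ] [ 0.4998 -0.371   0.16  ]
0.18 green knob [ 0.3677 -0.247   0.18  ] [ 0.3688 -0.2278  0.18  ] pink [ 0.4909 -0.2982  0.18  ] [ 0.4983 -0.3619  0.18  ]
0.2 green knob [ 0.3668 -0.211   0.2   ] [ 0.3706 -0.2222  0.2   ] pink [ 0.4853 -0.2602  0.2   ] [ 0.4968 -0.3528  0.2   ]
0.22 green knob [ 0.3658 -0.1749  0.22  ] [ 0.3725 -0.2165  0.22  ] pink [ 0.4796 -0.2222  0.22  ] [ 0.4953 -0.3436  0.22  ]
0.24 green knob [ 0.3648 -0.1388  0.24  ] [ 0.3744 -0.2109  0.24  ] pink [ 0.4739 -0.1842  0.24  ] [ 0.4938 -0.3345  0.24  ]
t 20.38 p [ 0.5636 -0.0373  0.1332] yaw 100.4 tilt 0.19 F [ 0.1 -0.8 -0.6] w 0.0133 q [-0.07  0.21 -0.09  1.27  0.   -0.25]
(0.52, -0.18, 0.18) shift [-0.1768 -0.0912 -0.0626] turn [ 0.0016  0.0002 -0.0003]
(0.491, -0.277, 0.18) shift [-0.297  -0.1525 -0.0628] turn [ 0.0016  0.0002 -0.0003]
(0.491, -0.277, 0.053) shift [-0.297  -0.1531  0.1065] turn [ 0.0016  0.0002 -0.0003]
```

```bash
python3 -m inch '[{"x":-0.01,"y":-0.005,"z":-0.03,"ax":0,"ay":0,"az":0},{"x":-0.05,"y":-0.025,"z":-0.063,"ax":0,"ay":0,"az":0},{"x":-0.1,"y":-0.051,"z":-0.063,"ax":0,"ay":0,"az":0},{"x":-0.15,"y":-0.077,"z":-0.063,"ax":0,"ay":0,"az":0},{"x":-0.2,"y":-0.103,"z":-0.063,"ax":0,"ay":0,"az":0},{"x":-0.25,"y":-0.129,"z":-0.063,"ax":0,"ay":0,"az":0},{"x":-0.28,"y":-0.144,"z":-0.063,"ax":0,"ay":0,"az":0},{"x":-0.297,"y":-0.1525,"z":-0.063,"ax":0,"ay":0,"az":0},{"x":-0.297,"y":-0.1525,"z":-0.063,"ax":0,"ay":0,"az":0},{"x":-0.297,"y":-0.1525,"z":-0.063,"ax":0,"ay":0,"az":0}]'
python3 - <<'E'
from h import *
to((.491,-.277,.1),(.491,-.277,.053),yaw=100.4)
s=ctrl.get_image("side");t=ctrl.get_image("top")
cv2.imwrite("pics/t19.png",t["color"][:,:,::-1])
crop(s,250,30,140,170,3.5,"pics/s19.png")
E
```

```text
clock: 21.62
tool_pos: [0.4913, -0.2762, 0.18]
tool_rot: [0.001, 0.64, 0.768, 0.001]
contact_force: [0.1, -0.1, -0.2]
gripper_width: 0.0133
t 21.62 p [ 0.4913 -0.2762  0.18  ] yaw 100.4 tilt 0.19 F [ 0.1 -0.1 -0.2] w 0.0133 q [-0.51  0.2   0.    1.37  0.   -0.69]
(0.491, -0.277, 0.1) shift [-0.001  -0.0009  0.1067] turn [ 0.0016 -0.0001  0.    ]
(0.491, -0.277, 0.053) shift [-0.001  -0.0011  0.1694] turn [ 0.0016 -0.0001  0.    ]
```

View pics/s19.png

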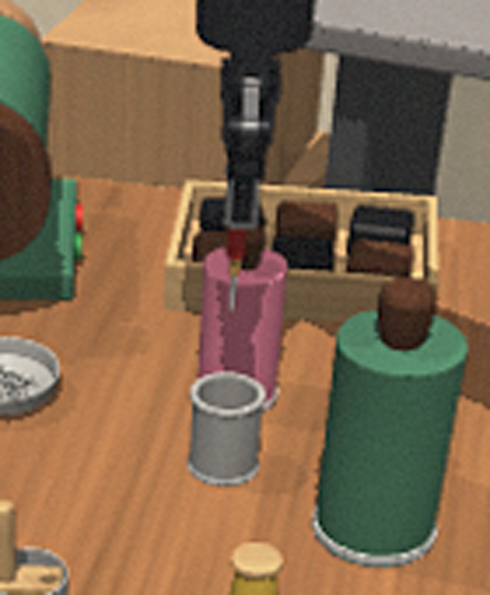

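View pics/t19.png

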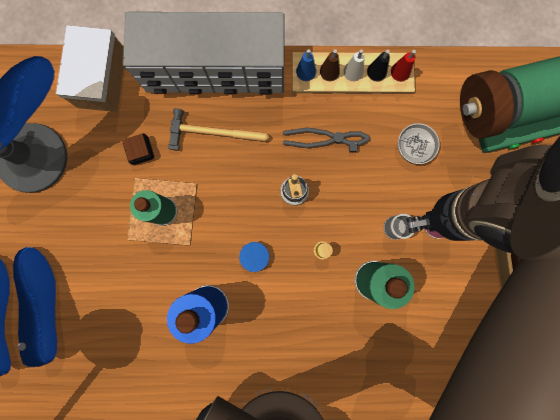

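```bash
python3 - <<'E'
from h import *
s=ctrl.get_image("side");t=ctrl.get_image("top")
print([P(s,316.3,117.1,z) for z in(.13,.138,.145)])
print(proj(t,np.array([.491,-.277,.138])))
crop(t,375,195,80,60,8,"pics/t20.png")
E
```

```text
[array([ 0.4963, -0.2989,  0.13  ]), array([ 0.4941, -0.285 ,  0.138 ]), array([ 0.4922, -0.2729,  0.145 ])]
(np.float64(413.23102002308786), np.float64(224.47366679452003))
```

View pics/t20.png

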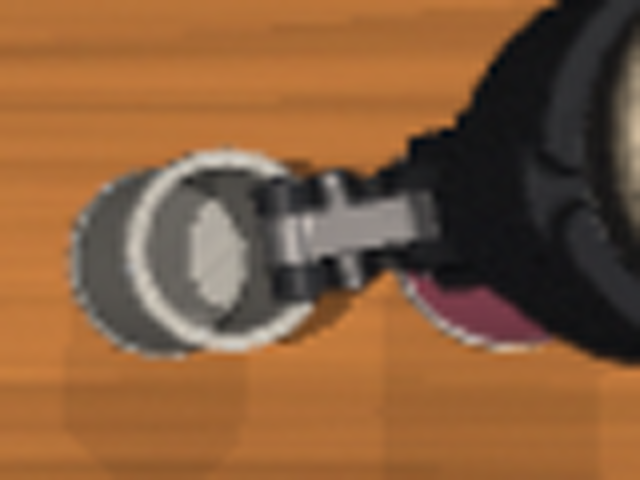

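```bash
python3 -m inch '[{"x":-0.001,"y":-0.001,"z":0.015,"ax":0,"ay":0,"az":0},{"x":-0.001,"y":-0.001,"z":0.04,"ax":0,"ay":0,"az":0},{"x":-0.001,"y":-0.001,"z":0.07,"ax":0,"ay":0,"az":0},{"x":-0.001,"y":-0.001,"z":0.09,"ax":0,"ay":0,"az":0},{"x":-0.001,"y":-0.001,"z":0.105,"ax":0,"ay":0,"az":0},{"x":-0.001,"y":-0.001,"z":0.12,"ax":0,"ay":0,"az":0},{"x":-0.001,"y":-0.001,"z":0.13,"ax":0,"ay":0,"az":0},{"x":-0.001,"y":-0.001,"z":0.14,"ax":0,"ay":0,"az":0},{"x":-0.001,"y":-0.001,"z":0.148,"ax":0,"ay":0,"az":0},{"x":-0.001,"y":-0.001,"z":0.155,"ax":0,"ay":0,"az":0},{"x":-0.001,"y":-0.001,"z":0.158,"ax":0,"ay":0,"az":0},{"x":-0.001,"y":-0.001,"z":0.158,"ax":0,"ay":0,"az":0}]'
python3 - <<'E'
from h import *
to((.491,-.277,.053),yaw=100.4)
s=ctrl.get_image("side");t=ctrl.get_image("top")
crop(t,365,195,100,70,6,"pics/t21.png")
crop(s,270,60,100,120,4.5,"pics/s21.png")
E
```

```text
clock: 23.32
tool_pos: [0.4912, -0.277, 0.0617]
tool_rot: [0.001, 0.64, 0.768, 0.001]
contact_force: [1.0, 0.3, 0.4]
gripper_width: 0.0137
t 23.32 p [ 0.4912 -0.277   0.0617] yaw 100.4 tilt 0.2 F [1.  0.3 0.4] w 0.0137 q [-0.51  0.23 -0.22  1.12  0.   -0.7 ]
(0.491, -0.277, 0.053) shift [ 0.0001 -0.0002  0.0116] turn [0.0017 0.0001 0.0002]
```

View pics/s21.png

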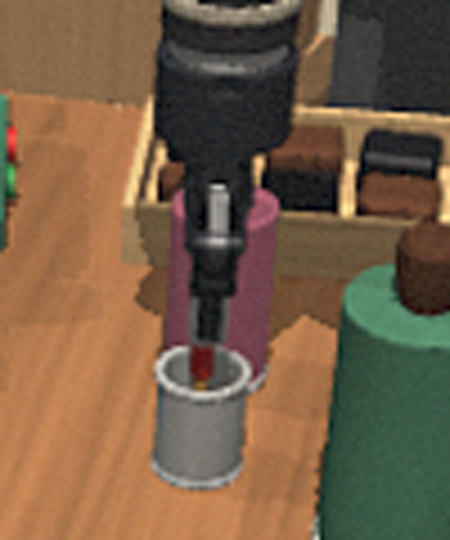

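View pics/t21.png

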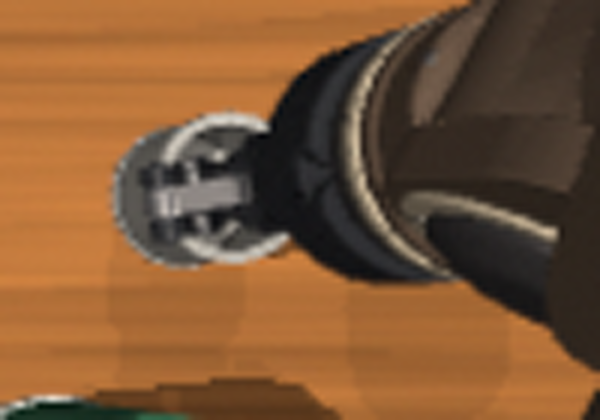

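```bash
python3 -m inch '[{"x":0,"y":0,"z":0.003,"ax":0,"ay":0,"az":0},{"x":0,"y":0,"z":0.006,"ax":0,"ay":0,"az":0},{"x":0,"y":0,"z":0.009,"ax":0,"ay":0,"az":0},{"x":0,"y":0,"z":0.012,"ax":0,"ay":0,"az":0},{"x":0,"y":0,"z":0.014,"ax":0,"ay":0,"az":0},{"x":0,"y":0,"z":0.014,"ax":0,"ay":0,"az":0}]'
```

```text
clock: 24.18
tool_pos: [0.4913, -0.2771, 0.0513]
tool_rot: [0.001, 0.64, 0.768, 0.001]
contact_force: [0.4, 0.5, -0.5]
gripper_width: 0.0132
```

```bash
python3 -m inch '[{"x":0,"y":0,"z":0.001,"ax":0,"ay":0,"az":0},{"x":0,"y":0,"z":0.002,"ax":0,"ay":0,"az":0},{"x":0,"y":0,"z":0.003,"ax":0,"ay":0,"az":0},{"x":0,"y":0,"z":0.003,"ax":0,"ay":0,"az":0}]'
```

```text
clock: 24.68
tool_pos: [0.4912, -0.277, 0.049]
tool_rot: [0.001, 0.64, 0.768, 0.001]
contact_force: [-0.3, -0.2, -0.6]
gripper_width: 0.0136
```

```bash
python3 -m inch '[{"x":0,"y":0,"z":0.001,"ax":0,"ay":0,"az":0},{"x":0,"y":0,"z":0.002,"ax":0,"ay":0,"az":0},{"x":0,"y":0,"z":0.002,"ax":0,"ay":0,"az":0}]'
python3 - <<'E'
from h import *
to((.491,-.277,.053),yaw=100.4)
s=ctrl.get_image("side")
crop(s,270,60,100,120,4.5,"pics/s22.png")
E
```

```text
clock: 25.05
tool_pos: [0.4916, -0.2772, 0.0482]
tool_rot: [0.002, 0.64, 0.768, 0.001]
contact_force: [-0.6, 0.9, 4.3]
gripper_width: 0.0138
t 25.05 p [ 0.4916 -0.2772  0.0482] yaw 100.4 tilt 0.26 F [-0.6  0.9  4.3] w 0.0138 q [-0.51  0.24 -0.24  1.09  0.   -0.7 ]
(0.491, -0.277, 0.053) shift [ 0.0004 -0.0007 -0.0064] turn [0.0021 0.0005 0.0003]
```

View pics/s22.png

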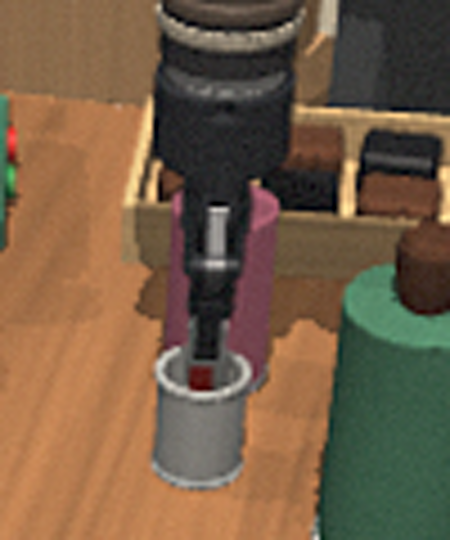

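The point is on the cup floor at 4.3 N, still gripped. Opening now and letting it settle before rising.

```bash
python3 -m inch '[{"x":0,"y":0,"z":0,"ax":0,"ay":0,"az":0},{"x":0,"y":0,"z":0,"ax":0,"ay":0,"az":0},{"x":0,"y":0,"z":0,"ax":0,"ay":0,"az":0},{"x":0,"y":0,"z":0,"ax":0,"ay":0,"az":0},{"x":0,"y":0,"z":0,"ax":0,"ay":0,"az":0},{"x":0,"y":0,"z":0,"ax":0,"ay":0,"az":0}]' 0.85 20
python3 - <<'E'
from h import *
to((.491,-.277,.053),yaw=100.4)
s=ctrl.get_image("side");t=ctrl.get_image("top")
crop(t,365,195,100,70,6,"pics/t23.png")
crop(s,270,60,100,120,4.5,"pics/s23.png")
E
```

```text
clock: 25.85
tool_pos: [0.4916, -0.2772, 0.0481]
tool_rot: [0.002, 0.64, 0.768, 0.001]
contact_force: [-0.9, 0.5, 0.0]
gripper_width: 0.0727
t 25.85 p [ 0.4916 -0.2772  0.0481] yaw 100.4 tilt 0.26 F [-0.9  0.5  0. ] w 0.0727 q [-0.51  0.24 -0.24  1.09  0.   -0.7 ]
(0.491, -0.277, 0.053) shift [ 0.0004 -0.0007 -0.0065] turn [0.0021 0.0005 0.0002]
```

View pics/s23.png

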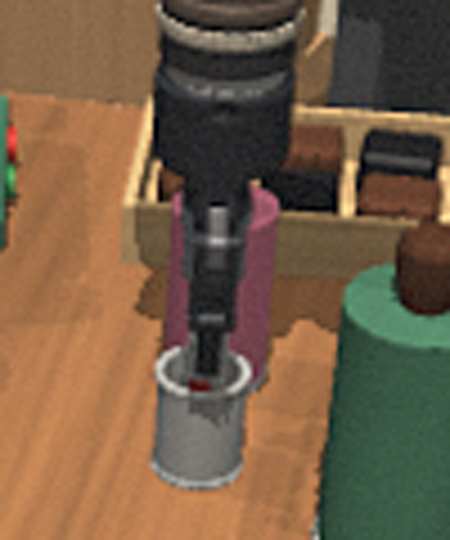

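View pics/t23.png

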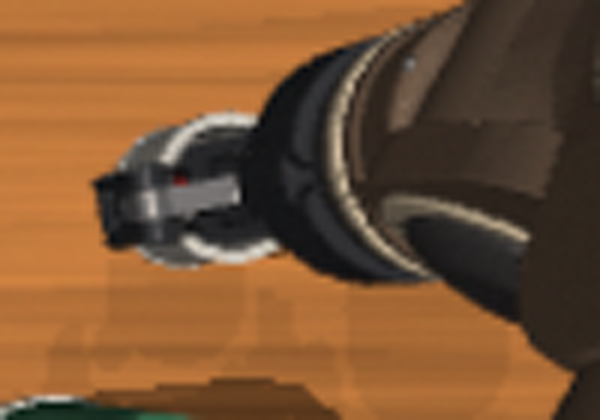

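```bash
python3 -m inch '[{"x":0,"y":0,"z":-0.007,"ax":0,"ay":0,"az":0},{"x":0,"y":0,"z":-0.02,"ax":0,"ay":0,"az":0},{"x":0,"y":0,"z":-0.035,"ax":0,"ay":0,"az":0},{"x":0,"y":0,"z":-0.055,"ax":0,"ay":0,"az":0},{"x":0,"y":0,"z":-0.08,"ax":0,"ay":0,"az":0},{"x":0,"y":0,"z":-0.11,"ax":0,"ay":0,"az":0},{"x":0,"y":0,"z":-0.15,"ax":0,"ay":0,"az":0},{"x":0,"y":0,"z":-0.2,"ax":0,"ay":0,"az":0},{"x":0,"y":0,"z":-0.2,"ax":0,"ay":0,"az":0}]'
python3 - <<'E'
from h import *
to((.491,-.277,.053),yaw=100.4)
s=ctrl.get_image("side");t=ctrl.get_image("top")
crop(t,365,195,100,70,6,"pics/t24.png")
crop(s,270,60,100,120,4.5,"pics/s24.png")
cv2.imwrite("pics/s24f.png",s["color"][:,:,::-1])
cv2.imwrite("pics/t24f.png",t["color"][:,:,::-1])
E
```

```text
clock: 27.08
tool_pos: [0.4924, -0.278, 0.2024]
tool_rot: [0.005, 0.64, 0.768, 0.002]
contact_force: [-0.1, -0.4, -0.0]
gripper_width: 0.0725
t 27.07 p [ 0.4924 -0.278   0.2024] yaw 100.4 tilt 0.62 F [-0.1 -0.4 -0. ] w 0.0725 q [-0.52  0.19  0.05  1.41  0.   -0.7 ]
(0.491, -0.277, 0.053) shift [ 0.0027 -0.0034  0.1992] turn [0.0045 0.0025 0.0002]
```

View pics/s24.png

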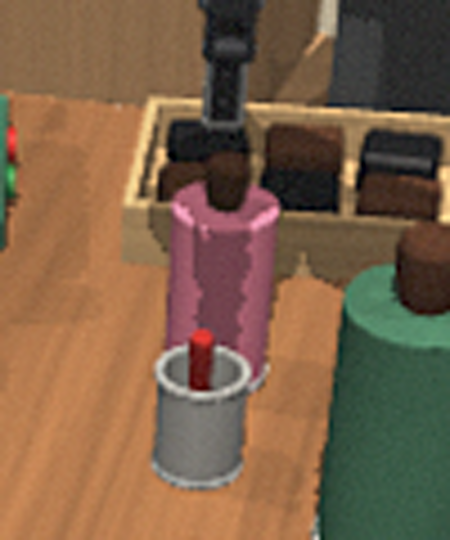

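View pics/t24.png

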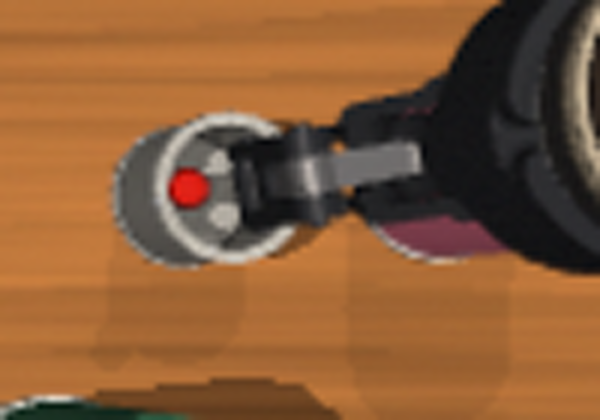

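View pics/s24f.png

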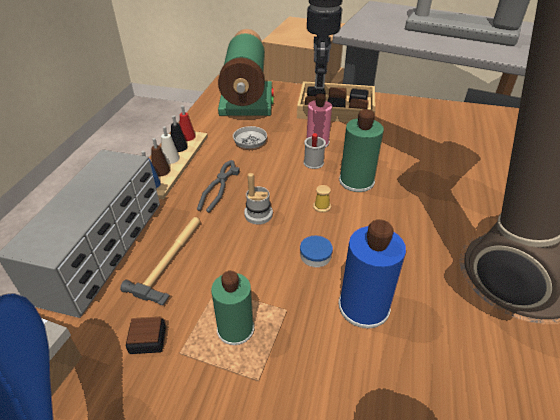

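View pics/t24f.png

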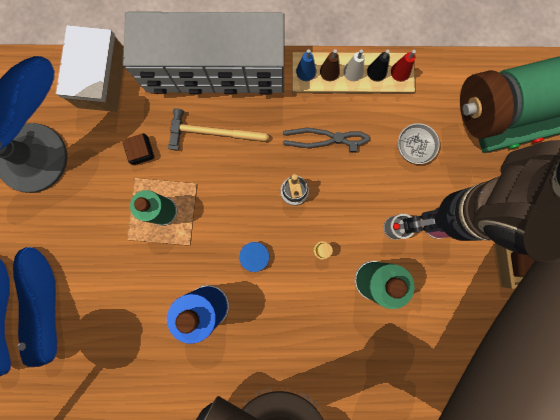

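```bash
python3 -m inch '[{"x":0,"y":0,"z":-0.02,"ax":0,"ay":0,"az":0},{"x":0,"y":0,"z":-0.02,"ax":0,"ay":0,"az":0},{"x":0,"y":0,"z":-0.02,"ax":0,"ay":0,"az":0},{"x":0,"y":0,"z":-0.02,"ax":0,"ay":0,"az":0}]'
python3 - <<'E'
from h import *
s=ctrl.get_image("side");t=ctrl.get_image("top")
for z in(.095,.105,.112): print(z,P(s,314.9,136,z),P(t,396.6,226.3,z))
crop(s,270,60,100,120,4.5,"pics/s25.png")
E
```

```text
clock: 27.68
tool_pos: [0.4909, -0.2772, 0.2133]
tool_rot: [0.002, 0.64, 0.768, 0.001]
contact_force: [0.4, 0.8, -0.1]
gripper_width: 0.0727
0.095 [ 0.4911 -0.2632  0.095 ] [ 0.4897 -0.2549  0.095 ]
0.105 [ 0.4887 -0.2474  0.105 ] [ 0.4891 -0.2521  0.105 ]
0.112 [ 0.487  -0.2364  0.112 ] [ 0.4887 -0.2501  0.112 ]
```

View pics/s25.png

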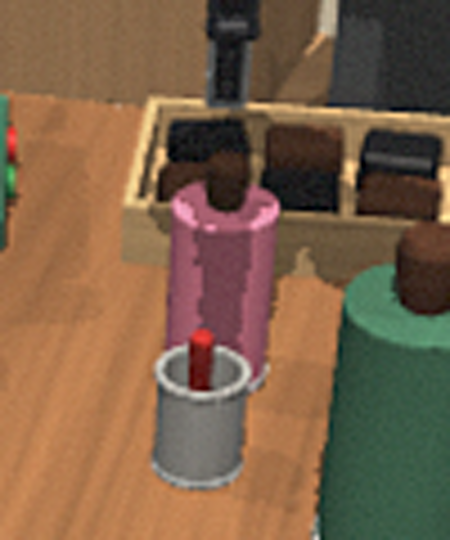

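```bash
python3 -c "
from bench import ctrl; print(ctrl.job_done())"
```

```text
the job is handed in; nothing more can be done
None
```

I handed the job in at about 28 s of the 72 s allowed; no verdict was reported.

**What I did:** I drew the smaller green cover straight up at about 9 mm/s through the ring's drag. It went down onto the cork mat while still held, pressing about 6 N, before I let go. I then lifted the red awl out of the holder and lowered it until its point met the cup floor at about 4 N, then opened the fingers.

**Last checks:**
- **Cover:** it stands mouth down on the mat, near the middle.
- **Holder:** it stands on the bench with the pale tool still in it.
- **Cup and awl:** the cup is upright. The awl leans against the rim, and from its handle end I estimate the point is about 18 mm off the cup's axis (limit 26 mm).
- **Everything else:** the other things on the bench look unmoved in the pictures, and the gripper is clear of everything.

**Disagreements:**
- **Finger length:** the real fingertips sat about 28 mm higher than the reported TCP. My first closing, a harmless one in the air, shut just above the knob. I corrected every later height for this.
- **Cameras:** the two cameras differed by up to 4 mm in y on the canister and tools, so I used the mean.
- **Cover on the mat:** a quick check of its knob from roughly read pixels disagreed by about 20 mm in y between the cameras. I judged its place from the release pose instead, about 1 mm from the mat centre.

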